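Hook the deep tray forward in the ware rack

TASK

Take the pull hook from its rest, reach in under the rack's board with it, hook it over the front wall of the wooden tray and draw the tray gently forward until its front stands square against both front stops, with the cup standing in it all the while. Move the tray only with the hook, never with the gripper, then put the hook back in its rest with the handle down in its notches, let go and leave the jar, beaker and stamp alone.

Things in the scene. Friction and masses are not known exactly. Their poses are not given: they have to be found in the camera images.
- rack: fixed wooden bench rack of two bays, 302 deep, 172 wide, 250 high. Origin: middle of the deck's front edge, at bench height; x level to the back, y left, z up. Deck top z = 12. Two front stops on the deck: x = 0 to 17, centred at y = +/-50, 18 wide, tops at z = 48. Guide rails: inner faces y = +/-71, tops z = 38. Uprights 14 x 12 at x = 41 to 55, y = +/-80.
- tray: loose open wooden tray, 125 (x) x 130 (y) x 45 high, walls and floor 6 thick, 0.25 to 0.5 kg with hidden friction, on the deck under the board. Origin: centre of its underside; x points to the back of the rack, z up. At the start its front face is 145 to 157 behind the rack's front edge; against the stops its origin is at x = 79.5 in the rack's frame. It has 6 play to each guide rail.
- tray_lip (a point): middle of the top edge of the tray's front wall (centre of the 6 thick wall, 45 above the tray's underside); axes as the tray
- cup: unglazed clay cup, 66 diameter, 74 high, 0.13 kg, loose, upright in the rear half of the tray; at least 30 are free between it and the inside of the tray's front wall. Origin: centre of its underside.
- hook: pull hook, 159 long, 0.08 kg: wooden handle x = -18 to 45, 16 wide (y), 18 high; flat steel shank, 12 wide, 6 high (z = -3 to 3), on to x = 141; at its end a blade 12 wide, 6 thick (x = 135 to 141), turned down to z = -27. Origin: on the handle's axis, where to grip it across y; x along the shank. Too short for an upright hand at the board: grip it leaning back 30 to 40 degrees, shank level.
- hook_tip (a point): lower end of the blade, middle of its drawing face (the face towards the handle): 135 ahead of the hook's origin and 27 below it
- rest: fixed wooden rest, base 150 x 56 x 10. Origin on the bench under the hook's origin (60 lower) as the hook lies in it; x along the hook to the blade. Two posts 8 thick with notches: at x = 34 under the handle (floor z = 51, 19 wide) and x = 105 under the shank (floor z = 57, 15 wide); the notches flare upward, 10 high.
- jar: bystander: screw-top jar, 58 diameter, 74 high, right of the rack; origin at the centre of its underside
- beaker: bystander: beaker, 69 diameter, 92 high, farther right of the rack; origin at the centre of its underside
- old_stamp: bystander: waisted stamp, 42 diameter, 52 high, right in front of the rack, beside the open tool chest; origin at the centre of its underside
- rack_board (a point): middle of the lower front edge of the board over the lower bay: 40 behind the rack's origin, 135 above the bench; the board runs from here to the back. Above it are an upper bay with a bowl and two tiles and a top board, to z = 250, so nothing tall can stand behind this edge. Axes as the rack.
Not all that is in view belongs to the job. There is more than one size of the hook; the one meant has the size given above.

How it is judged:
On the way, in this order (a step that is already met when the one before it is completed fails the run):
1. the hook is lifted out of its rest (height (world z) of hook above 0.085 m and contact force between hook and rest below 0.05 N), for 0.2 s.
2. the hook's blade is down behind the tray's front wall, by 5 mm or more, while the tray is still deep in the rack (x of hook_tip in the frame of tray between -0.058 and -0.015 m and z of hook_tip in the frame of tray between 0 and 0.04 m and x of tray in the frame of rack above 0.18 m), for 0.1 s.
3. the tray has come to the front stops (within 4 mm) with the blade still behind its front wall (x of tray in the frame of rack below 0.0835 m and x of hook_tip in the frame of tray between -0.058 and -0.015 m and z of hook_tip in the frame of tray below 0.045 m), for 0.1 s.
At the end, for the whole second after the job is handed in: The tray stands flat on the deck with its front within 4 mm of the stops and within 0.05 rad of square, the cup upright on the tray's floor, and the hook lies released in both notches of its rest, blade forward and down (within 20 mm along the rest, 6 mm across, 5 mm in height); all at rest (x of tray in the frame of rack between 0.075 and 0.0835 m and angle between the x axis of tray and the x axis of rack, either way round below 0.05 rad and z of tray in the frame of rack below 0.015 m and angle between tray's own z axis and vertical below 0.03 rad and z of cup in the frame of tray below 0.012 m and angle between cup's own z axis and vertical below 0.1 rad and horizontal distance between cup and tray below 0.05 m and x of hook in the frame of rest between -0.02 and 0.02 m and y of hook in the frame of rest between -0.006 and 0.006 m and z of hook in the frame of rest between 0.055 and 0.065 m and angle between hook's own z axis and vertical below 0.2 rad and x of hook_tip in the frame of rest above 0.105 m and linear speed of each of hook, tray, cup below 0.02 m/s); the robot touches nothing.
It fails at once if the gripper or arm touches the tray (contact force between any of the fingers, the arm and tray above 0.5 N).
It fails at once if the tray is hauled at with more than 40 N (contact force between hook and tray above 40 N).
It fails at once if the tray is tipped by more than 0.2 rad (angle between tray's own z axis and vertical above 0.2 rad).
It fails at once if the cup is tipped by more than 0.35 rad (angle between cup's own z axis and vertical above 0.35 rad).
It fails at once if the jar, beaker or stamp is moved by more than 20 mm (distance of any of jar, beaker, old_stamp from where it was at the start of the episode above 0.02 m).
It also fails if it takes over 72 s, if anything falls off the work surface, if the arm or the gripper's body presses on something with over 40 N, if the wrist force passes 120 N, or if a joint passes its speed limit or range.

ROBOT

A 6-joint arm with a two-finger parallel gripper is mounted at the origin on the work surface; the furniture and walls round the work are solid. World frame = base frame: x ahead of the robot, y to its left, z up, the work surface at z = 0. Lengths are in m, angles in rad, forces in N, time in s.
With the tool pointing down it reaches from about 0.35 to 0.85 m from the base axis. Payload 8.1 kg.
Tool frame: the origin (TCP) lies midway between the tips of the shut fingers; the grasp point (between the pads) lies 19 mm behind it; z points along the fingers, y is the direction in which the jaws open and shut (so a half turn about z gives the same grasp; the last joint's range is limited). The gripper opens to 93 mm and grips with 3 to 60 N. Pads are 15 mm wide; open, the fingers measure 128 mm over their backs; the gripper's body (75 mm by 188 mm) begins 65 mm behind the grasp point.
Start: joints at [-1.353, 0.13, 1.488, -0, 1.523, -0.085], TCP at [0.179, -0.573, 0.219] pointing down, gripper open.
Joint ranges: [-2.96, 2.96], [-0.89, 2.26], [0.02, 2.5], [-1.34, 4.48], [0, 2.73], [-2.66, 2.66]. Speed limits (rad/s): [2.39, 2.39, 2.79, 3.14, 3.14, 3.14].

INTERFACE

Orientations are given as a rotation vector (axis times angle).
In Python, from plant import robot gives the robot as it stands. The module is installed in compiled form; this text tells all that it offers.
- The arm moves only by the shell command python3 -m pendant 'ROWS' [FORCE]. ROWS is JSON, a list of rows, each an object with "translation": the shift along the tool's x, y, z in mm, a list of three; "twist": the turn, a rotation vector about the tool's x, y, z in rad, a list of three; "grip": the opening, from -1 (shut) to 1 (fully open). A call has exactly 10 rows; each row shifts and turns the pose as measured when the row begins, along the tool's axes as they then stand; what a row does not reach is not made up. A row lasts 1/10 s, in which the tool goes at most 50 mm and 8.59 degrees, less where a joint would pass 70% of its speed; a pose out of reach is approached as far as the arm can. A call is refused whole if a number of a shift passes 50 or a number of a turn 0.15, either way. A call with a gripper value outside its range is refused whole. The fingers move at their own pace and stop on an object; FORCE is the grip in N (left out, the last holds). Time passes only in rows, so rows that do not move let the fingers close, or fill a call up. It gives the time, the measured TCP pose, the force and the opening at its end, in the units of the state.
- robot.read_state(): the state, without advancing time (a new reading comes with each control period).
- robot.read_camera(name): name is "scene" or "top" or "wrist"; returns (picture, depth): 384x512x3 uint8, red, green, blue; 384x512 float32, m along the optical axis (not along the pixel's ray), 0 where there is no reading.
- robot.camera_info(name): a dict with "vertical_fov" (degrees; the focal length in pixels is half the picture's height over the tangent of half this angle, whatever the lens; pixels are square), "cx", "cy" (the principal point, pixels), "cam_to_world" (4x4, takes a point from camera to world coordinates). Camera axes: x right, y up, looking along -z (the intrinsics and any distortion apply to the point x, -y, -z); pixel columns grow to the right and rows downward; lengths in m; the calibration is good to about 2 mm. The wrist camera is an equidistant fisheye: a pixel r from the principal point sees the ray r / f radians off the axis. A picture is of the moment at which its call begins: read the wrist's pose just before it. camera_info takes no time and is no camera call; for the wrist camera it gives the pose at the moment of the call.
- robot.close_job(): hands the job in, once; it reports no verdict.
The state is a dict: "t": time; "q": joint angles; "dq": joint speeds; "joint_torque": joint torques, N m; "tool_pos": TCP position; "orientation": TCP orientation; "force": force on the tool from outside, world axes, zero at the start; "wrist_torque": the same for the moment, N m; "opening": finger opening in m.
Only numpy, scipy, OpenCV 4.12 (cv2) and the standard library are available. Lean on these libraries where they do the work, as an engineer would, in place of code of your own. Each camera call takes 0.05 s, during which the arm holds its last target. There are 200 camera calls.

## Working session

There is one attempt and no reset: what is moved stays moved. The work goes in short steps, Python scripts to look and compute and a shell command to move; the robot and the scene stay as the last step left them, time stands still between calls to the robot, and variables do not carry over. Pictures are saved under pics/ and viewed, about 8 in all and at most 12, crops included, and the job is handed in when it is done.

```bash
ls; mkdir -p pics; python3 - <<'E'
from plant import robot
import cv2, numpy as np
print(robot.read_state())
for n in ["scene","top","wrist"]:
    i=robot.camera_info(n); print(n,i)
    p,d=robot.read_camera(n)
    np.savez(f"{n}0.npz",p=p,d=d,M=i["cam_to_world"])
    cv2.imwrite(f"pics/{n}0.png",p[:,:,::-1])
E
```

```text
pics
{'t': 0.0, 'q': array([-1.35341750e+00,  1.31139269e-01,  1.48926502e+00,  3.09723799e-06,
        1.52299536e+00, -8.54042516e-02]), 'dq': array([-0.00145598,  0.00031433, -0.00177862,  0.00032446, -0.00051204,
        0.00118527]), 'joint_torque': array([-2.40945665e-04, -5.59843183e+01, -4.91760492e+01,  7.66004319e-02,
        3.53536033e-02, -1.43068119e-04]), 'tool_pos': array([ 0.17880508, -0.57214927,  0.21760836]), 'orientation': array([-3.10387705e+00, -4.73523654e-01,  1.82209934e-04]), 'force': array([ 0.32090501, -0.27577558,  0.4923864 ]), 'wrist_torque': array([ 0.03100826,  0.03508352, -0.00585093]), 'opening': 0.0930986156953965}
scene {'vertical_fov': 44.95942217798755, 'cx': 260.1989995217863, 'cy': 182.6102233596832, 'cam_to_world': array([[ 0.99675483, -0.06533811,  0.04701856,  0.60473016],
       [ 0.07978496,  0.72435373, -0.68479635, -0.65182564],
       [ 0.01068523,  0.68632544,  0.72721607,  0.92527015],
       [ 0.        ,  0.        ,  0.        ,  1.        ]])}
top {'vertical_fov': 49.00402464144146, 'cx': 253.26729528175505, 'cy': 196.89817235628223, 'cam_to_world': array([[-0.41632463,  0.69776327, -0.58292386, -0.03018055],
       [-0.90921144, -0.32153924,  0.26447509,  0.38138272],
       [-0.00289189,  0.64010853,  0.76827906,  0.908513  ],
       [ 0.        ,  0.        ,  0.        ,  1.        ]])}
wrist {'vertical_fov': 65.70646984690485, 'cx': 254.7929412388167, 'cy': 191.5942073264191, 'cam_to_world': array([[ 0.29881699,  0.9105531 ,  0.28565968,  0.25956   ],
       [-0.95430891,  0.28564957,  0.08774291, -0.54694613],
       [-0.00170399, -0.29882665,  0.95430589,  0.38468434],
       [ 0.        ,  0.        ,  0.        ,  1.        ]])}
```

View pics/scene0.png

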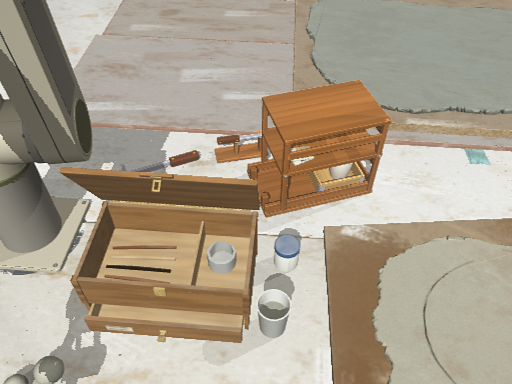

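View pics/top0.png

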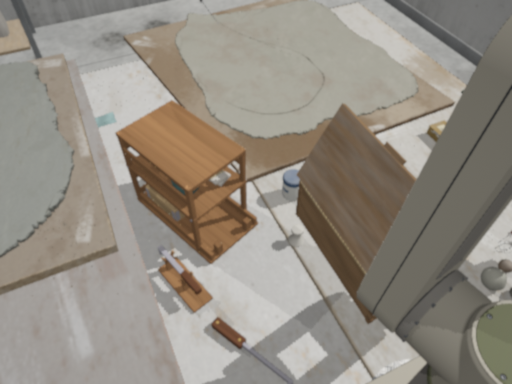

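Scene: rack at about (320,150), opening towards the robot (left), tray and cup at (340,175), tool chest at lower left, jar (287,250), beaker (273,310). Top: rack (190,180), front stops near (215,250) and (248,218), rest with hook (183,280), and a second hook on the bench (250,345).

```bash
cat > h.py <<'E'
import numpy as np, cv2
FOV=dict(scene=(44.95942217798755,260.1989995217863,182.6102233596832),top=(49.00402464144146,253.26729528175505,196.89817235628223))
def load(n,k=0):
    z=np.load(f"{n}{k}.npz"); return z["p"],z["d"],z["M"]
def rays(n,M,uv):
    uv=np.atleast_2d(np.float64(uv)); v,cx,cy=FOV[n]; f=192/np.tan(np.radians(v/2))
    d=np.c_[(uv[:,0]-cx)/f,-(uv[:,1]-cy)/f,-np.ones(len(uv))]
    return M[:3,3],d@M[:3,:3].T
def plane(n,M,uv,z):
    o,d=rays(n,M,uv); return o+d*((z-o[2])/d[:,2])[:,None]
def cloud(n,k=0):
    p,d,M=load(n,k); v,u=np.indices(d.shape)
    o,r=rays(n,M,np.c_[u.ravel(),v.ravel()])
    return (o+r*d.reshape(-1,1)).reshape(*d.shape,3)
E
python3 - <<'E'
from h import *
p,d,M=load("top")
c=p[225:325,130:280]; cv2.imwrite("pics/c1.png",cv2.resize(c[:,:,::-1],None,fx=5.2,fy=5.2,interpolation=cv2.INTER_CUBIC))
for n in("top","scene"):
    C=cloud(n);D=load(n)[1]>0
    # height map from cloud
    g=np.zeros((380,600),np.uint8)
    P=C[D];
    ix=((P[:,0]-0.1)*500).astype(int);iy=((0.5-P[:,1])*500).astype(int)
for n,pts in dict(top=[(182,260),(190,290),(200,250),(213,250),(245,222),(228,330),(292,177),(293,237),(213,175),(175,105),(243,152),(122,138)],scene=[(287,243),(273,295),(340,170),(265,98),(360,82)]).items():
    C=cloud(n)
    for u,v in pts: print(n,u,v,C[v,u].round(3))
E
```

```text
top 182 260 [0.546 0.316 0.002]
top 190 290 [0.454 0.325 0.012]
top 200 250 [0.545 0.267 0.017]
top 213 250 [0.533 0.237 0.014]
top 245 222 [0.555 0.139 0.049]
top 228 330 [0.324 0.282 0.021]
top 292 177 [ 0.622 -0.029  0.075]
top 293 237 [0.481 0.039 0.02 ]
top 213 175 [0.568 0.205 0.242]
top 175 105 [0.819 0.208 0.252]
top 243 152 [0.6   0.12  0.248]
top 122 138 [0.758 0.356 0.249]
scene 287 243 [ 0.625 -0.032  0.075]
scene 273 295 [ 0.601 -0.165  0.076]
scene 340 170 [0.755 0.226 0.061]
scene 265 98 [0.55  0.269 0.248]
scene 360 82 [0.784 0.354 0.251]
```

View pics/c1.png

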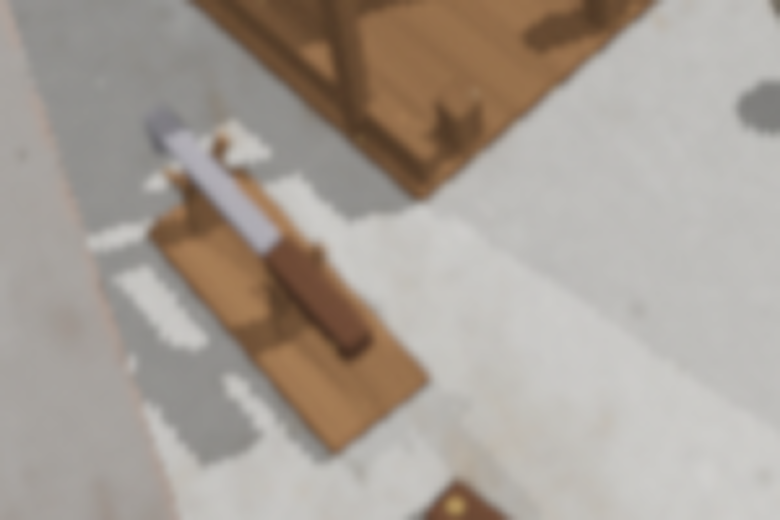

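The crop shows the hook in the rest: handle end at crop (355,350), handle/shank joint (270,245), blade end (165,125). The rack's left front deck corner is at crop (420,195).

```bash
python3 - <<'E'
from h import *
def rect(P):
    r=cv2.minAreaRect(P[:,:2].astype(np.float32)); return r, cv2.boxPoints(r).round(4).tolist()
for n in("top","scene"):
    p,d,M=load(n); C=cloud(n); Z=C[...,2]; X=C[...,0];Y=C[...,1]
    m=(d>0)&(abs(Z-.25)<.006)&(X>.5)&(Y>.08)&(Y<.42)
    m=cv2.morphologyEx(m.astype(np.uint8),cv2.MORPH_OPEN,np.ones((5,5)))
    cs,_=cv2.findContours(m,cv2.RETR_EXTERNAL,cv2.CHAIN_APPROX_NONE); c=max(cs,key=cv2.contourArea)[:,0]
    print(n,"board",*rect(plane(n,M,c,.25)))
    # deck
    m=(d>0)&(abs(Z-.012)<.005)&(X>.5)&(Y>.08)&(Y<.30)
    # hook
    H=(d>0)&(Z>.055)&(Z<.078)&(X>.4)&(X<.62)&(Y>.26)&(Y<.42)
    P=C[H]; print(n,"hook pts",len(P)); 
    if len(P)>10:
        q=P[:,:2]; c0=q.mean(0); w=np.linalg.svd(q-c0)[2][0]; w*=np.sign(w[0]); t=(q-c0)@w
        s=(q-c0)@[-w[1],w[0]]
        print(c0,w,np.degrees(np.arctan2(w[1],w[0])),t.min(),t.max(),s.min(),s.max())
        for a in np.arange(-.08,.1,.02):
            k=(t>a)&(t<=a+.02)
            if k.any(): print(round(a,2),k.sum(),P[k,2].max().round(4),np.median(P[k,2]).round(4),s[k].mean().round(4),np.ptp(s[k]).round(4),p[H][k].mean(0).round())
    B=(d>0)&(abs(Z-.010)<.006)&(X>.4)&(X<.58)&(Y>.26)&(Y<.40)&(p[...,0].astype(int)-p[...,2]>40)
    B=(B.astype(np.uint8)); nn,l,st,ce=cv2.connectedComponentsWithStats(B)
    for i in range(1,nn):
        if st[i,4]>100: print("base",st[i,4],*rect(C[l==i]))
p,d,M=load("scene")
cv2.imwrite("pics/c2.png",cv2.resize(p[75:225,200:400,::-1],None,fx=4,fy=4,interpolation=cv2.INTER_CUBIC))
E
```

```text
top board ((0.692040205001831, 0.23938167095184326), (0.267400860786438, 0.17486654222011566), 21.583084106445312) [[0.5356000065803528, 0.27149999141693115], [0.5999000072479248, 0.10890000313520432], [0.8485000133514404, 0.20730000734329224], [0.7842000126838684, 0.3698999881744385]]
top hook pts 501
[0.48798468 0.3271976 ] [0.98853927 0.15096397] 8.682794349045588 -0.07415884245620646 0.08269741322603107 -0.07505015068766496 0.028949484706122717
-0.08 63 0.0721 0.0682 -0.0034 0.0166 [106.  73.  52.]
-0.06 66 0.0729 0.0694 -0.0008 0.0177 [110.  75.  55.]
-0.04 83 0.0717 0.0683 0.0031 0.0377 [112.  80.  59.]
-0.02 47 0.0725 0.0661 0.003 0.0271 [145. 126. 118.]
0.0 41 0.0671 0.0638 0.0073 0.0129 [170. 164. 167.]
0.02 40 0.067 0.0633 0.0101 0.0128 [168. 162. 166.]
0.04 115 0.0776 0.0639 -0.0138 0.104 [140. 124. 113.]
0.06 37 0.0671 0.0636 0.0161 0.0143 [139. 138. 143.]
0.08 9 0.066 0.0641 0.0171 0.0118 [135. 133. 135.]
base 795 ((0.4789297580718994, 0.33125030994415283), (0.14824248850345612, 0.053597137331962585), 17.306140899658203) [[0.4002000093460083, 0.33480000495910645], [0.416
[... 646 characters left out ...]
742 0.0673 -0.0098 0.0204 [121.  84.  63.]
-0.04 54 0.0732 0.067 -0.0031 0.0272 [116.  80.  60.]
-0.02 58 0.0725 0.0654 0.0025 0.0401 [131.  99.  80.]
0.0 31 0.0664 0.0628 0.0137 0.021 [196. 193. 201.]
0.02 28 0.0676 0.0623 0.0211 0.0206 [193. 190. 199.]
0.04 41 0.0711 0.0633 0.0288 0.0377 [188. 167. 155.]
0.06 29 0.0775 0.0652 -0.0528 0.0099 [131.  87.  53.]
0.08 1 0.0775 0.0775 -0.0486 0.0 [130. 121. 109.]
base 606 ((0.4712177813053131, 0.32875511050224304), (0.13151730597019196, 0.061282284557819366), 18.23784065246582) [[0.3991999924182892, 0.33730000257492065], [0.41839998960494995, 0.2791000008583069], [0.5432999730110168, 0.32019999623298645], [0.5241000056266785, 0.3783999979496002]]
```

View pics/c2.png

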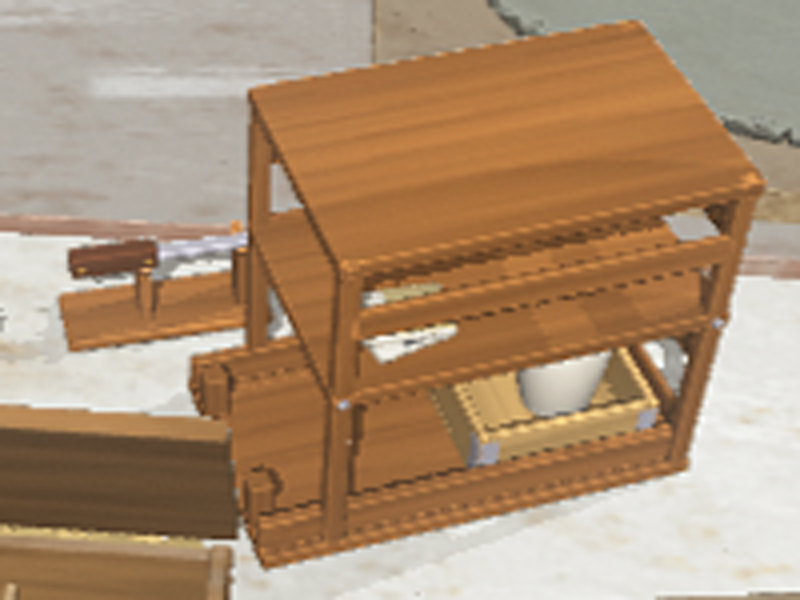

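```bash
python3 - <<'E'
from h import *
a=np.radians(21.65); ex=np.array([np.cos(a),np.sin(a)]); ey=np.array([-ex[1],ex[0]]); O=np.array([.5325,.1745])
rk=lambda P:np.c_[(P[:,:2]-O)@ex,(P[:,:2]-O)@ey,P[:,2]].round(4)
p,d,M=load("top"); print("deck corner",rk(plane("top",M,[[130+420/5.2,225+195/5.2]],.006)))
for n in("top","scene"):
    p,d,M=load(n); C=cloud(n); R=rk(C.reshape(-1,3)).reshape(C.shape); ok=d>0
    for s in(1,-1):
        m=ok&(abs(R[...,2]-.048)<.004)&(abs(R[...,0]-.008)<.02)&(abs(R[...,1]-s*.05)<.02)
        if m.any(): print(n,"stop",s,m.sum(),np.median(R[m],0),R[m].min(0),R[m].max(0))
    m=ok&(R[...,0]<.02)&(R[...,0]>-.03)&(abs(R[...,1])<.11)&(R[...,2]>.008)&(R[...,2]<.02)
    if m.any(): print(n,"deck front",m.sum(),np.percentile(R[m],[2,50,98],axis=0))
    # tray rim
    if n=="scene":
        m=ok&(R[...,0]>.1)&(R[...,0]<.32)&(abs(R[...,1])<.075)&(R[...,2]>.05)&(R[...,2]<.063)
        print("rim",m.sum(),np.percentile(R[m],[1,5,50,95,99],axis=0))
        m=ok&(R[...,0]>.1)&(R[...,0]<.32)&(abs(R[...,1])<.075)&(R[...,2]>.070)&(R[...,2]<.125)
        print("cup",m.sum(),np.percentile(R[m],[1,50,99],axis=0))
        for z0,z1 in((.015,.03),(.03,.045),(.045,.06)):
            m=ok&(R[...,0]>.1)&(R[...,0]<.3)&(R[...,1]<-.055)&(R[...,1]>-.07)&(R[...,2]>z0)&(R[...,2]<z1); 
            if m.sum()>5: print("side",z0,m.sum(),np.percentile(R[m],[2,50,98],axis=0))
    m=ok&(C[...,0]>.15)&(C[...,0]<.6)&(C[...,1]<.1)&(C[...,1]>-.45)
    if n=="scene": print("chest maxz",C[m][:,2].max(),C[m][np.argsort(C[m][:,2])[-3:]])
    # hook
    H=ok&(C[...,2]>.058)&(C[...,2]<.076)
    c0=np.array([.44,.312]); w=np.array([np.cos(.30),np.sin(.30)])
    for it in range(6):
        q=C[...,:2]-c0; t=q@w; s=q@[-w[1],w[0]]
        k=H&(abs(s)<.016-.0012*it)&(t>-.05)&(t<.17)
        P=C[k][:,:2]; mid=[]
        A=P.mean(0); v=np.linalg.svd(P-A)[2][0]; v*=np.sign(v[0]); w=v; c0=A+v*((c0-A)@v)
    q=P-c0; t=q@w; g=p[k].astype(int); br=(g[:,0]-g[:,2])>30
    print(n,"hook yaw",np.degrees(np.arctan2(w[1],w[0])),"c0",c0,"handle",np.percentile(t[br],[1,50,99]),"shank",np.percentile(t[~br],[1,99]), "ends",c0+w*t.min(),c0+w*t.max(),t.min(),t.max())
E
```

```text
deck corner [[0.0054 0.0832 0.006 ]]
top stop 1 48 [0.0102  0.05005 0.04825] [0.0038 0.0403 0.0441] [0.0213 0.0586 0.0518]
top stop -1 42 [ 0.0109  -0.04935  0.048  ] [ 0.0031 -0.0595  0.0444] [ 0.0203 -0.041   0.052 ]
top deck front 295 [[ 0.0032   -0.075488  0.008588]
 [ 0.009     0.0045    0.0127  ]
 [ 0.0196    0.084212  0.0189  ]]
top hook yaw 16.732562194167006 c0 [0.43807288 0.31860245] handle [-0.02319416  0.00520578  0.09366554] shank [0.03784847 0.13351774] ends [0.41546719 0.31180642] [0.56738391 0.35747774] -0.023605158861069734 0.13502825563645393
scene stop 1 33 [0.0113 0.0495 0.0479] [0.0037 0.0406 0.0444] [0.0197 0.0587 0.0511]
scene stop -1 36 [ 0.0115 -0.0502  0.0478] [ 0.0035 -0.0583  0.0445] [ 0.0209 -0.0396  0.0503]
scene deck front 113 [[ 0.003372 -0.085176  0.008424]
 [ 0.0106   -0.0161    0.013   ]
 [ 0.019376  0.076516  0.019032]]
rim 317 [[ 0.157    -0.067684  0.0501  ]
 [ 0.15778  -0.06642   0.0507  ]
 [ 0.2255   -0.0585    0.0559  ]
 [ 0.27954  -0.01772   0.0604  ]
 [ 0.282368 -0.010948  0.0623  ]]
cup 69 [[ 0.214744 -0.07446   0.070608]
 [ 0.2438   -0.0381    0.0804  ]
 [ 0.302296 -0.026848  0.118072]]
side 0.03 166 [[ 0.14967 -0.06947  0.03139]
 [ 0.2135  -0.06455  0.0381 ]
 [ 0.27889 -0.06106  0.0447 ]]
side 0.045 217 [[ 0.1575   -0.067472  0.045332]
 [ 0.2178   -0.0636    0.0539  ]
 [ 0.279704 -0.056296  0.0596  ]]
chest maxz 0.6309955845177381 [[ 0.21058087 -0.06190364  0.63038791]
 [ 0.20267738 -0.06300943  0.63052448]
 [ 0.21004726 -0.06325789  0.63099558]]
scene hook yaw 19.12705267459071 c0 [0.43908514 0.31477409] handle [-0.02263891  0.00649732  0.09883751] shank [0.03773549 0.10313324] ends [0.41741968 0.30726029] [0.53734442 0.34885138] -0.022931395557181596 0.10400071214864605
```

```bash
cat >> h.py <<'E'
from scipy.spatial.transform import Rotation as Ro
def toolR(yaw_deg,lean_deg,back=True):
    a,l=np.radians([yaw_deg,lean_deg]); f=np.array([np.cos(a),np.sin(a),0]); u=np.array([0,0,1.])
    z=f*np.sin(l)-u*np.cos(l); x=f*np.cos(l)+u*np.sin(l)
    if back: x=-x
    return Ro.from_matrix(np.c_[x,np.cross(z,x),z])
def go(s,pos=None,R=None,grasp=None):
    """print delta in tool frame (mm) and twist; grasp: target of grasp point (19 mm behind the TCP)"""
    C=Ro.from_rotvec(s["orientation"]); T=R or C
    if grasp is not None: pos=np.array(grasp)+.019*T.as_matrix()[:,2]
    d=(C.inv().apply(np.array(pos)-s["tool_pos"])*1000).round(1) if pos is not None else None
    print("delta mm",d,"twist",(C.inv()*T).as_rotvec().round(3),"tcp",s["tool_pos"].round(4),"axes x",C.as_matrix()[:,0].round(3),"z",C.as_matrix()[:,2].round(3),"F",s["force"].round(2),"t",round(s["t"],2))
E
python3 - <<'E'
from h import *
C=cloud("scene")
for u,v in((65,175),(150,185),(250,190),(255,205),(110,172)): print(u,v,C[v,u].round(3))
C=cloud("top")
for u,v in((345,110),(380,135),(410,175)): print(u,v,C[v,u].round(3))
E
python3 -m pendant '[{"translation":[0,0,-50],"twist":[0,0,0],"grip":1},{"translation":[0,0,-50],"twist":[0,0,0],"grip":1},{"translation":[0,0,-50],"twist":[0,0,0],"grip":1},{"translation":[0,0,-50],"twist":[0,0,0],"grip":1},{"translation":[40,-21,0],"twist":[0,0,0],"grip":1},{"translation":[40,-21,0],"twist":[0,0,0],"grip":1},{"translation":[40,-21,0],"twist":[0,0,0],"grip":1},{"translation":[40,-21,0],"twist":[0,0,0],"grip":1},{"translation":[40,-21,0],"twist":[0,0,0],"grip":1},{"translation":[40,-21,0],"twist":[0,0,0],"grip":1}]'
```

```text
65 175 [ 0.212 -0.095  0.321]
150 185 [ 0.361 -0.082  0.294]
250 190 [ 0.547 -0.085  0.302]
255 205 [ 0.552 -0.028  0.194]
110 172 [ 0.302 -0.101  0.342]
345 110 [ 0.542 -0.094  0.336]
380 135 [ 0.724 -0.406  0.   ]
410 175 [ 0.329 -0.097  0.34 ]
t: 1.15
tool_pos: [0.3724, -0.3777, 0.4217]
orientation: [-3.098, -0.455, 0.0]
force: [1.6, -0.7, -0.3]
opening: 0.0929
```

```bash
python3 -m pendant '[{"translation":[21,-40,0],"twist":[0,0,0],"grip":1},{"translation":[21,-40,0],"twist":[0,0,0],"grip":1},{"translation":[21,-40,0],"twist":[0,0,0],"grip":1},{"translation":[21,-40,0],"twist":[0,0,0],"grip":1},{"translation":[21,-40,0],"twist":[0,0,0],"grip":1},{"translation":[21,-40,0],"twist":[0,0,0],"grip":1},{"translation":[21,-40,0],"twist":[0,0,0],"grip":1},{"translation":[21,-40,0],"twist":[0,0,0],"grip":1},{"translation":[21,-40,0],"twist":[0,0,0],"grip":1},{"translation":[21,-40,0],"twist":[0,0,0],"grip":1}]'
python3 -c "
from plant import robot
from h import *
s=robot.read_state(); go(s,pos=[.37,.28,.30]); print(s['q'].round(2)); go(s,grasp=[.4338,.316,.160],R=toolR(17.5,36))"
```

```text
t: 2.15
tool_pos: [0.4595, 0.0843, 0.4231]
orientation: [-3.093, -0.455, 0.004]
force: [1.4, -0.5, -0.4]
opening: 0.0929
delta mm [ -29.4 -211.3  126.3] twist [0. 0. 0.] tcp [0.4595 0.0843 0.4231] axes x [ 0.958  0.288 -0.   ] z [-0.005  0.014 -1.   ] F [ 1.38 -0.55 -0.39] t 2.15
[ 0.06 -0.21  1.45  0.02  1.91  1.34]
delta mm [  53.3 -225.2  281.8] twist [0.966 0.016 2.971] tcp [0.4595 0.0843 0.4231] axes x [ 0.958  0.288 -0.   ] z [-0.005  0.014 -1.   ] F [ 1.38 -0.55 -0.39] t 2.15
```

```bash
python3 -m pendant '[{"translation":[-4,-25,0],"twist":[0,0,0],"grip":1},{"translation":[-4,-40,0],"twist":[0,0,0],"grip":1},{"translation":[-4,-40,0],"twist":[0,0,0],"grip":1},{"translation":[-4,-40,0],"twist":[0,0,0],"grip":1},{"translation":[-4,-40,0],"twist":[0,0,0],"grip":1},{"translation":[0,0,0],"twist":[0,0,-0.15],"grip":1},{"translation":[0,0,0],"twist":[0,0,-0.15],"grip":1},{"translation":[0,0,0],"twist":[0,0,-0.15],"grip":1},{"translation":[0,0,0],"twist":[0,0,-0.15],"grip":1},{"translation":[0,0,0],"twist":[0,0,-0.15],"grip":1}]'
python3 -m pendant '[{"translation":[0,0,0],"twist":[0,0,-0.15],"grip":1},{"translation":[0,0,0],"twist":[0,0,-0.15],"grip":1},{"translation":[0,0,0],"twist":[0,0,-0.15],"grip":1},{"translation":[0,0,0],"twist":[0,0,-0.15],"grip":1},{"translation":[0,0,0],"twist":[0,0,-0.15],"grip":1},{"translation":[0,0,0],"twist":[0,0,-0.15],"grip":1},{"translation":[0,0,0],"twist":[0,0,-0.15],"grip":1},{"translation":[0,0,0],"twist":[0,0,-0.15],"grip":1},{"translation":[0,0,0],"twist":[0,0,-0.15],"grip":1},{"translation":[0,0,0],"twist":[0,0,-0.15],"grip":1}]'
python3 -c "
from plant import robot
from h import *
s=robot.read_state(); go(s,grasp=[.4338,.316,.160],R=toolR(17.5,36)); print(s['q'].round(2))"
```

```text
t: 3.15
tool_pos: [0.3801, 0.2696, 0.4215]
orientation: [-2.703, -1.565, 0.007]
force: [1.2, -0.3, 0.5]
opening: 0.0928
t: 4.15
tool_pos: [0.3789, 0.2692, 0.4185]
orientation: [-0.911, -2.986, -0.008]
force: [-0.8, 0.1, 0.1]
opening: 0.0929
delta mm [-32.   78.4 273.2] twist [-0.274 -0.604 -0.871] tcp [0.3789 0.2692 0.4185] axes x [-0.83   0.558  0.021] z [-0.017  0.011 -1.   ] F [-0.81  0.11  0.08] t 4.15
[ 0.49 -0.22  1.46  0.02  1.9  -0.48]
```

```bash
python3 -m pendant '[{"translation":[0,0,0],"twist":[0,0,-0.15],"grip":1},{"translation":[0,0,0],"twist":[0,0,-0.15],"grip":1},{"translation":[0,0,0],"twist":[0,0,-0.15],"grip":1},{"translation":[0,0,0],"twist":[0,0,-0.15],"grip":1},{"translation":[0,0,0],"twist":[0,0,-0.15],"grip":1},{"translation":[0,0,0],"twist":[0,0,-0.14],"grip":1},{"translation":[0,0,0],"twist":[0,-0.15,0],"grip":1},{"translation":[0,0,0],"twist":[0,-0.15,0],"grip":1},{"translation":[0,0,0],"twist":[0,-0.15,0],"grip":1},{"translation":[0,0,0],"twist":[0,-0.15,0],"grip":1}]'
python3 -c "
from plant import robot
from h import *
s=robot.read_state(); go(s,grasp=[.4338,.316,.160],R=toolR(17.5,36)); print(s['q'].round(2))
p,d=robot.read_camera('wrist'); cv2.imwrite('pics/w1.png',p[:,:,::-1])"
```

```text
t: 5.15
tool_pos: [0.3827, 0.2697, 0.4097]
orientation: [-0.389, 2.54, 0.132]
force: [-0.6, -0.6, 0.7]
opening: 0.0932
delta mm [ 83.   25.6 262.7] twist [ 0.011 -0.051 -0.005] tcp [0.3827 0.2697 0.4097] axes x [-0.8   -0.248 -0.546] z [ 0.517  0.174 -0.838] F [-0.62 -0.63  0.67] t 5.15
[ 0.64 -0.8   1.98 -0.17  1.4  -1.25]
```

```bash
python3 -m pendant '[{"translation":[0,0,0],"twist":[0.01,-0.05,0],"grip":1},{"translation":[9,3,29],"twist":[0,0,0],"grip":1},{"translation":[9,3,29],"twist":[0,0,0],"grip":1},{"translation":[9,3,29],"twist":[0,0,0],"grip":1},{"translation":[9,3,29],"twist":[0,0,0],"grip":1},{"translation":[9,3,29],"twist":[0,0,0],"grip":1},{"translation":[9,3,29],"twist":[0,0,0],"grip":1},{"translation":[9,3,29],"twist":[0,0,0],"grip":1},{"translation":[9,3,29],"twist":[0,0,0],"grip":1},{"translation":[0,0,0],"twist":[0,0,0],"grip":1}]'
python3 -c "
from plant import robot
from h import *
s=robot.read_state(); go(s,grasp=[.4338,.316,.060],R=toolR(17.5,36)); print(s['q'].round(2))
i=robot.camera_info('wrist'); p,d=robot.read_camera('wrist'); np.savez('wrist1.npz',p=p,d=d,M=i['cam_to_world']);cv2.imwrite('pics/w2.png',p[:,:,::-1])"
```

```text
t: 6.2
tool_pos: [0.4463, 0.3156, 0.1665]
orientation: [-0.379, 2.494, 0.127]
force: [-0.0, -1.1, -1.2]
opening: 0.0934
delta mm [71.7  3.7 98.6] twist [ 0.001 -0.004 -0.004] tcp [0.4463 0.3156 0.1665] axes x [-0.775 -0.24  -0.584] z [ 0.557  0.177 -0.812] F [-0.01 -1.11 -1.2 ] t 6.2
[ 0.66 -0.55  2.3  -0.28  0.82 -1.08]
```

View pics/w2.png

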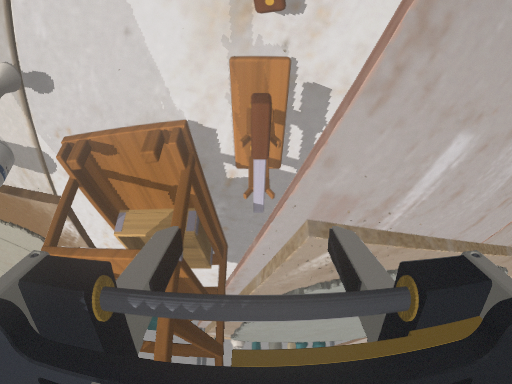

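The wrist view shows the hook's handle from (261,95) to (260,158), the shank to (258,210), and the fingers at about x=165 and 345, so the gripper is centred on the hook. q3 is nearing its limit, so before gripping I'll check how far the drawn position can be reached.

```bash
cat > kin.py <<'E'
from h import *
from scipy.optimize import least_squares
def fk(q,p):
    a1,h,l2,l3,e,L=p; E=Ro.from_euler
    A=E('z',q[0]); t=A.apply([a1,0,h]); A=A*E('y',q[1]); t=t+A.apply([0,0,l2]); A=A*E('y',q[2]); t=t+A.apply([e,0,l3])
    A=A*E('z',q[3])*E('y',q[4]); t=t+A.apply([0,0,L]); return t,A*E('z',q[5]+0)
D=[([-1.3534,.1311,1.4893,0,1.523,-.0854],[.1788,-.5721,.2176]),([.06,-.21,1.45,.02,1.91,1.34],[.4595,.0843,.4231]),([.49,-.22,1.46,.02,1.9,-.48],[.3789,.2692,.4185]),
([.64,-.8,1.98,-.17,1.4,-1.25],[.3827,.2697,.4097]),([.66,-.55,2.3,-.28,.82,-1.08],[.4463,.3156,.1665])]
r=least_squares(lambda p:np.concatenate([fk(q,p)[0]-x for q,x in D]+[.3*(fk(q,p)[0]*0) for q,x in D]),[0,.35,.4,.4,0,.25])
P=r.x
lo=np.array([-2.96,-.89,.02,-1.34,0,-2.66]);hi=np.array([2.96,2.26,2.5,4.48,2.73,2.66])
def ik(pos,R,q0):
    z=R.as_matrix()
    Z=fk(D[0][0],P)[1].inv()*Ro.from_rotvec([-3.10387705,-.473523654,0])
    f=lambda q:np.r_[10*(fk(q,P)[0]-pos),((fk(q,P)[1]*Z).inv()*R).as_rotvec()]
    s=least_squares(f,q0,bounds=(lo,hi)); return s.x.round(2),abs(s.fun).max().round(4)
E
python3 - <<'E'
from kin import *
print(P.round(4),abs(r.fun).max().round(4))
ex=np.array([.9295,.3689,0]);O=np.array([.5353,.1756,0]); q0=[.66,-.55,2.3,-.28,.82,-1.08]
for lean in(30,36,40):
  for nm,g,yaw in (("pick",[.4338,.316,.06],17.5),("in",O+ex*.035+[0,0,.089],21.65),("down",O+ex*.035+[0,0,.065],21.65),("mid",O-ex*.06+[0,0,.065],21.65),("drawn",O-ex*.112+[0,0,.065],21.65),("drawn-up",O-ex*.112+[0,0,.095],21.65)):
    R=toolR(yaw,lean); print(lean,nm,*ik(np.array(g)+.019*R.as_matrix()[:,2],R,q0))
E
```

```text
[ 0.0339  0.1891  0.2036  0.5247 -0.0439  0.1846] 0.0525
30 pick [ 0.69 -0.36  2.35 -0.3   0.68 -1.  ] 0.0
30 in [ 0.31 -0.1   2.06  0.05  0.66 -1.67] 0.0
30 down [ 0.31 -0.06  2.07  0.06  0.61 -1.68] 0.0
30 mid [ 0.3  -0.56  2.5   0.06  0.72 -1.69] 0.0454
30 drawn [ 0.28 -0.6   2.5   0.06  0.99 -1.7 ] 0.268
30 drawn-up [ 0.28 -0.67  2.5   0.06  1.05 -1.69] 0.2514
36 pick [ 0.7  -0.42  2.42 -0.42  0.59 -0.89] 0.0
36 in [ 0.31 -0.16  2.14  0.08  0.54 -1.69] 0.0
36 down [ 0.31 -0.11  2.14  0.09  0.49 -1.7 ] 0.0
36 mid [ 0.29 -0.55  2.5   0.09  0.68 -1.71] 0.1138
36 drawn [ 0.28 -0.6   2.5   0.08  0.96 -1.72] 0.3393
36 drawn-up [ 0.28 -0.67  2.5   0.08  1.02 -1.71] 0.3231
40 pick [ 0.71 -0.46  2.47 -0.52  0.53 -0.8 ] 0.0
40 in [ 0.31 -0.19  2.18  0.1   0.46 -1.72] 0.0
40 down [ 0.31 -0.14  2.19  0.11  0.41 -1.73] 0.0
40 mid [ 0.29 -0.55  2.5   0.1   0.66 -1.73] 0.1587
40 drawn [ 0.27 -0.6   2.5   0.1   0.94 -1.74] 0.3865
40 drawn-up [ 0.27 -0.67  2.5   0.09  1.   -1.73] 0.3707
```

```bash
python3 - <<'E'
import re
s=open('kin.py').read()
s=s.replace("a1,h,l2,l3,e,L=p","a1,h,l2,l3,e,L,e2,w=p").replace("apply([0,0,l2])","apply([e2,0,l2])").replace("apply([0,0,L])","apply([w,0,L])")
s=s.replace("[.3*(fk(q,p)[0]*0) for q,x in D]","[.003*(p-np.array([0,.35,.4,.4,0,.25,0,0]))]").replace("0,.25])\nP","0,.25,0,0])\nP")
open('kin.py','w').write(s)
E
cat > kt.py <<'E'
from kin import *
print(P.round(4)); print(r.fun[:15].reshape(5,3).round(4))
Z=fk(D[0][0],P)[1].inv()*Ro.from_rotvec([-3.10387705,-.473523654,0])
for (q,x),o in zip(D,[[-3.1039,-.4735,0],[-3.093,-.455,.004],[-.911,-2.986,-.008],[-.389,2.54,.132],[-.379,2.494,.127]]): print(((fk(q,P)[1]*Z).inv()*Ro.from_rotvec(o)).as_rotvec().round(3))
ex=np.array([.9295,.3689,0]);O=np.array([.5353,.1756,0]); q0=[.66,-.55,2.3,-.28,.82,-1.08]
for lean in(30,36,40):
  for nm,g,yaw in (("pick",[.4338,.316,.06],17.5),("in",O+ex*.035+[0,0,.089],21.65),("down",O+ex*.035+[0,0,.065],21.65),("mid",O-ex*.06+[0,0,.065],21.65),("drawn",O-ex*.112+[0,0,.065],21.65),("drawn-up",O-ex*.112+[0,0,.095],21.65)):
    R=toolR(yaw,lean); print(lean,nm,*ik(np.array(g)+.019*R.as_matrix()[:,2],R,q0))
E
python3 kt.py
```

```text
[-0.0283  0.2059  0.2493  0.5789 -0.0269  0.2312 -0.087  -0.0958]
[[-0.0509 -0.0069  0.0136]
 [ 0.0067 -0.0513 -0.01  ]
 [ 0.0311 -0.0448 -0.0058]
 [ 0.0079 -0.0235  0.011 ]
 [ 0.0042 -0.0022 -0.0089]]
[-0. -0.  0.]
[-0.005  0.003  0.005]
[ 0.011  0.004 -0.002]
[ 0.005  0.008 -0.006]
[-0.001 -0.002 -0.001]
30 pick [ 0.66 -0.3   2.3  -0.28  0.67 -1.04] 0.0
30 in [ 0.32 -0.03  2.05  0.05  0.6  -1.67] 0.0
30 down [ 0.32  0.02  2.06  0.06  0.55 -1.67] 0.0
30 mid [ 0.3  -0.6   2.5   0.06  0.73 -1.68] 0.0048
30 drawn [ 0.28 -0.72  2.5   0.06  1.07 -1.69] 0.2282
30 drawn-up [ 0.28 -0.81  2.5   0.06  1.14 -1.69] 0.2128
36 pick [ 0.65 -0.33  2.35 -0.39  0.56 -0.95] 0.0
36 in [ 0.32 -0.05  2.11  0.08  0.46 -1.69] 0.0
36 down [ 0.32  0.01  2.11  0.08  0.4  -1.69] 0.0
36 mid [ 0.3  -0.58  2.5   0.08  0.66 -1.7 ] 0.0662
36 drawn [ 0.28 -0.71  2.5   0.08  1.04 -1.71] 0.3033
36 drawn-up [ 0.28 -0.8   2.5   0.08  1.11 -1.71] 0.2898
40 pick [ 0.64 -0.35  2.38 -0.47  0.48 -0.88] 0.0
40 in [ 0.32 -0.06  2.14  0.1   0.36 -1.71] 0.0
40 down [ 0.33  0.01  2.13  0.11  0.31 -1.72] 0.0
40 mid [ 0.3  -0.56  2.5   0.1   0.61 -1.72] 0.1026
40 drawn [ 0.27 -0.71  2.5   0.1   1.01 -1.73] 0.3523
40 drawn-up [ 0.27 -0.79  2.5   0.09  1.09 -1.72] 0.3403
```

```bash
sed -i 's/apply(\[e2,0,l2\])/apply([e2,w,l2])/; s/apply(\[w,0,L\])/apply([0,0,L])/' kin.py; python3 kt.py
```

```text
[ 0.0074  0.3138  0.3704  0.5478  0.0595  0.3765 -0.0022  0.051 ]
[[-0.0002 -0.0001  0.0006]
 [-0.0014  0.0014 -0.0023]
 [ 0.0018 -0.0002  0.0015]
 [-0.0004  0.0003  0.0005]
 [ 0.0004 -0.0006 -0.0004]]
[-0. -0.  0.]
[-0.005  0.003  0.005]
[ 0.011  0.004 -0.002]
[ 0.005  0.008 -0.006]
[-0.001 -0.002 -0.001]
30 pick [ 0.65 -0.27  2.31 -0.29  0.62 -1.04] 0.0
30 in [ 0.17 -0.17  2.17  0.17  0.64 -1.88] 0.0
30 down [ 0.17 -0.13  2.18  0.18  0.58 -1.9 ] 0.0
30 mid [ 0.11 -0.46  2.43  0.21  0.67 -1.97] 0.0
30 drawn [ 0.08 -0.61  2.5   0.19  0.83 -1.97] 0.0708
30 drawn-up [ 0.08 -0.7   2.5   0.18  0.9  -1.96] 0.0493
36 pick [ 0.68 -0.32  2.39 -0.45  0.52 -0.87] 0.0
36 in [ 0.16 -0.23  2.26  0.27  0.51 -1.98] 0.0
36 down [ 0.16 -0.18  2.27  0.3   0.45 -2.02] 0.0
36 mid [ 0.09 -0.52  2.5   0.29  0.6  -2.05] 0.0312
36 drawn [ 0.06 -0.61  2.5   0.23  0.82 -2.02] 0.1613
36 drawn-up [ 0.06 -0.7   2.5   0.22  0.89 -2.  ] 0.1403
40 pick [ 0.7  -0.34  2.44 -0.6   0.45 -0.71] 0.0
40 in [ 0.15 -0.26  2.32  0.37  0.43 -2.08] 0.0
40 down [ 0.15 -0.21  2.33  0.43  0.37 -2.15] 0.0
40 mid [ 0.08 -0.51  2.5   0.33  0.6  -2.09] 0.091
40 drawn [ 0.04 -0.6   2.5   0.26  0.82 -2.06] 0.2206
40 drawn-up [ 0.04 -0.7   2.5   0.25  0.89 -2.03] 0.2002
```

```bash
cat > kt2.py <<'E'
from kin import *
a=np.radians(21.65);ex=np.array([np.cos(a),np.sin(a),0]);O=np.array([.5353,.1756,0]); q0=[.15,-.2,2.2,.2,.6,-1.9]
for L0 in(32,):
  R=toolR(17.5,L0); print(L0,"pick",*ik(np.array([.4338,.316,.06])+.019*R.as_matrix()[:,2],R,q0))
  for tx,tz,phis in((.170,.062,(0,)),(.165,.036,(0,)),(.14,.036,(0,5)),(.11,.036,(0,5)),(.08,.036,(5,10)),(.05,.036,(5,10,15)),(.023,.036,(10,15,20)),(.023,.046,(15,20)),(.03,.08,(15,20))):
    for ph in phis:
      f=np.radians(ph); g=O+ex*(tx-.135*np.cos(f)+.027*np.sin(f)); g[2]=tz+.135*np.sin(f)+.027*np.cos(f)
      R=toolR(21.65,L0-ph); print(L0,tx,tz,ph,g.round(4),*ik(g+.019*R.as_matrix()[:,2],R,q0))
E
python3 kt2.py
```

```text
32 pick [ 0.66 -0.29  2.34 -0.33  0.59 -0.99] 0.0
32 0.17 0.062 0 [0.5678 0.1885 0.089 ] [ 0.17 -0.19  2.2   0.2   0.6  -1.91] 0.0
32 0.165 0.036 0 [0.5632 0.1867 0.063 ] [ 0.17 -0.16  2.22  0.22  0.54 -1.94] 0.0
32 0.14 0.036 0 [0.5399 0.1774 0.063 ] [ 0.15 -0.24  2.29  0.23  0.55 -1.96] 0.0
32 0.14 0.036 5 [0.5426 0.1785 0.0747] [ 0.17 -0.19  2.2   0.15  0.68 -1.87] 0.0
32 0.11 0.036 0 [0.5121 0.1664 0.063 ] [ 0.13 -0.34  2.37  0.24  0.58 -1.98] 0.0
32 0.11 0.036 5 [0.5147 0.1674 0.0747] [ 0.15 -0.29  2.28  0.16  0.7  -1.89] 0.0
32 0.08 0.036 5 [0.4868 0.1564 0.0747] [ 0.13 -0.4   2.36  0.16  0.73 -1.91] 0.0
32 0.08 0.036 10 [0.4904 0.1578 0.086 ] [ 0.15 -0.33  2.26  0.11  0.84 -1.85] 0.0
32 0.05 0.036 5 [0.459  0.1453 0.0747] [ 0.11 -0.53  2.44  0.17  0.78 -1.93] 0.0
32 0.05 0.036 10 [0.4626 0.1467 0.086 ] [ 0.13 -0.44  2.33  0.12  0.88 -1.87] 0.0
32 0.05 0.036 15 [0.4671 0.1485 0.097 ] [ 0.16 -0.35  2.23  0.08  0.98 -1.83] 0.0
32 0.023 0.036 10 [0.4375 0.1368 0.086 ] [ 0.11 -0.55  2.41  0.12  0.92 -1.89] 0.0
32 0.023 0.036 15 [0.442  0.1386 0.097 ] [ 0.14 -0.45  2.3   0.08  1.01 -1.84] 0.0
32 0.023 0.036 20 [0.4474 0.1407 0.1075] [ 0.16 -0.35  2.19  0.05  1.09 -1.81] 0.0
32 0.023 0.046 15 [0.442  0.1386 0.107 ] [ 0.14 -0.46  2.29  0.08  1.03 -1.84] 0.0
32 0.023 0.046 20 [0.4474 0.1407 0.1175] [ 0.16 -0.36  2.18  0.05  1.12 -1.8 ] 0.0
32 0.03 0.08 15 [0.4485 0.1411 0.141 ] [ 0.14 -0.48  2.23  0.08  1.1  -1.83] 0.0
32 0.03 0.08 20 [0.4539 0.1433 0.1515] [ 0.17 -0.37  2.12  0.05  1.19 -1.8 ] 0.0
```

```bash
python3 - <<'E'
from h import *
from plant import robot
z=np.load("wrist1.npz"); p,d,M=z["p"].astype(int),z["d"],z["M"]
f=192/np.tan(np.radians(65.70646984690485/2)); cx,cy=254.7929412388167,191.5942073264191
def wray(u,v):
    x,y=u-cx,v-cy; r=np.hypot(x,y)+1e-9; th=r/f; s=np.sin(th)/r
    return np.stack([x*s,-y*s,-np.cos(th)],-1)
v,u=np.indices(d.shape); W=wray(u,v); P=(W/(-W[...,2:])*d[...,None])@M[:3,:3].T+M[:3,3]
H=(d>0)&(P[...,2]>.058)&(P[...,2]<.078)&(u>240)&(u<280)&(v>80)&(v<220)
Q=P[H];g=p[H]; hand=(g[:,0]-g[:,2]>25)&(Q[:,2]>.064)
c0=np.array([.4338,.316]); 
for nm,K in(("handle",Q[hand]),("shank",Q[(g[:,0]-g[:,2]<15)])):
    for yaw in(17.5,):
        w=np.array([np.cos(np.radians(yaw)),np.sin(np.radians(yaw))]); t=(K[:,:2]-c0)@w; s=(K[:,:2]-c0)@[-w[1],w[0]]
        print(nm,len(K),"t",np.percentile(t,[1,99]).round(4),"s",np.percentile(s,[2,50,98]).round(4),"z",np.median(K[:,2]).round(4),"slope deg",np.degrees(np.polyfit(t,s,1)[0]).round(2))
go(robot.read_state(),grasp=[.4338,.316,.110],R=toolR(17.5,32))
E
```

```text
handle 1195 t [-0.0183  0.1054] s [-0.012   0.001   0.0128] z 0.0695 slope deg -0.6
shank 582 t [0.051  0.1382] s [-0.0055  0.0007  0.0062] z 0.0636 slope deg -0.88
delta mm [46.3  3.5 59.6] twist [ 0.002  0.068 -0.004] tcp [0.4469 0.3161 0.1693] axes x [-0.774 -0.239 -0.587] z [ 0.559  0.178 -0.81 ] F [-0.92 -0.01  1.32] t 6.25
```

```bash
python3 -m pendant '[{"translation":[0,0,0],"twist":[0,0.07,0],"grip":1},{"translation":[10,1,15],"twist":[0,0,0],"grip":1},{"translation":[10,1,15],"twist":[0,0,0],"grip":1},{"translation":[10,1,15],"twist":[0,0,0],"grip":1},{"translation":[10,1,15],"twist":[0,0,0],"grip":1},{"translation":[5,0,5],"twist":[0,0,0],"grip":1},{"translation":[0,0,0],"twist":[0,0,0],"grip":1},{"translation":[0,0,0],"twist":[0,0,0],"grip":1},{"translation":[0,0,0],"twist":[0,0,0],"grip":1},{"translation":[0,0,0],"twist":[0,0,0],"grip":1}]'
python3 -c "
from plant import robot
from h import *
s=robot.read_state(); go(s,grasp=[.4335,.317,.060],R=toolR(16.9,32)); print(s['q'].round(2))"
```

```text
t: 7.25
tool_pos: [0.4498, 0.3245, 0.1105]
orientation: [-0.384, 2.547, 0.127]
force: [-0.5, -0.5, -0.1]
opening: 0.0929
delta mm [42.5 -3.1 51.9] twist [0.013 0.013 0.001] tcp [0.4498 0.3245 0.1105] axes x [-0.805 -0.245 -0.541] z [ 0.513  0.169 -0.841] F [-0.47 -0.47 -0.12] t 7.25
[ 0.65 -0.41  2.29 -0.27  0.73 -1.06]
```

```bash
python3 -m pendant '[{"translation":[0,-1,0],"twist":[0.013,0.013,0],"grip":1},{"translation":[7,-1,9],"twist":[0,0,0],"grip":1},{"translation":[7,-1,9],"twist":[0,0,0],"grip":1},{"translation":[7,0,9],"twist":[0,0,0],"grip":1},{"translation":[7,0,9],"twist":[0,0,0],"grip":1},{"translation":[7,0,8],"twist":[0,0,0],"grip":1},{"translation":[6,0,7],"twist":[0,0,0],"grip":1},{"translation":[0,0,0],"twist":[0,0,0],"grip":1},{"translation":[0,0,0],"twist":[0,0,0],"grip":1},{"translation":[0,0,0],"twist":[0,0,0],"grip":1}]'
python3 -c "
from plant import robot
from h import *
s=robot.read_state(); go(s,grasp=[.4335,.317,.060],R=toolR(16.9,32)); print(s['q'].round(2))"
```

```text
t: 8.25
tool_pos: [0.4414, 0.318, 0.0382]
orientation: [-0.382, 2.563, 0.105]
force: [-0.5, -0.3, -0.0]
opening: 0.0929
delta mm [-4.9  1.3 -3.6] twist [-0.002 -0.004  0.001] tcp [0.4414 0.318  0.0382] axes x [-0.813 -0.249 -0.526] z [ 0.504  0.151 -0.85 ] F [-0.47 -0.31 -0.05] t 8.25
[ 0.66 -0.28  2.34 -0.35  0.59 -0.96]
```

```bash
python3 -m pendant '[{"translation":[-5,1,-4],"twist":[0,0,0],"grip":1},{"translation":[0,0,0],"twist":[0,0,0],"grip":1},{"translation":[0,0,0],"twist":[0,0,0],"grip":-1},{"translation":[0,0,0],"twist":[0,0,0],"grip":-1},{"translation":[0,0,0],"twist":[0,0,0],"grip":-1},{"translation":[0,0,0],"twist":[0,0,0],"grip":-1},{"translation":[0,0,0],"twist":[0,0,0],"grip":-1},{"translation":[0,0,0],"twist":[0,0,0],"grip":-1},{"translation":[0,0,0],"twist":[0,0,0],"grip":-1},{"translation":[0,0,0],"twist":[0,0,0],"grip":-1}]' 45
python3 -c "
from plant import robot
from h import *
s=robot.read_state(); go(s,grasp=[.4335,.317,.120],R=toolR(16.9,32)); print(s['q'].round(2))"
```

```text
t: 9.25
tool_pos: [0.445, 0.3209, 0.0478]
orientation: [-0.381, 2.559, 0.108]
force: [-0.3, 0.1, 0.6]
opening: 0.0336
delta mm [-28.   -0.5 -48.7] twist [-0.001 -0.     0.   ] tcp [0.445  0.3209 0.0478] axes x [-0.811 -0.247 -0.53 ] z [ 0.507  0.153 -0.848] F [-0.29  0.09  0.59] t 9.25
[ 0.66 -0.29  2.33 -0.34  0.6  -0.97]
```

```bash
python3 -m pendant '[{"translation":[0,0,0],"twist":[0,0,0],"grip":-1},{"translation":[0,0,0],"twist":[0,0,0],"grip":-1},{"translation":[0,0,0],"twist":[0,0,0],"grip":-1},{"translation":[0,0,0],"twist":[0,0,0],"grip":-1},{"translation":[0,0,0],"twist":[0,0,0],"grip":-1},{"translation":[-5,0,-8],"twist":[0,0,0],"grip":-1},{"translation":[-5,0,-8],"twist":[0,0,0],"grip":-1},{"translation":[-5,0,-8],"twist":[0,0,0],"grip":-1},{"translation":[-5,0,-8],"twist":[0,0,0],"grip":-1},{"translation":[-5,0,-8],"twist":[0,0,0],"grip":-1}]' 45
python3 -c "
from plant import robot
from h import *
s=robot.read_state(); go(s,grasp=[.4335,.317,.120],R=toolR(16.9,32)); print(s['q'].round(2))"
```

```text
t: 10.25
tool_pos: [0.4439, 0.3203, 0.0972]
orientation: [-0.381, 2.562, 0.106]
force: [0.6, -0.3, 0.1]
opening: 0.0157
delta mm [-2.8 -0.1 -6.1] twist [-0.001 -0.003  0.001] tcp [0.4439 0.3203 0.0972] axes x [-0.813 -0.248 -0.527] z [ 0.505  0.152 -0.85 ] F [ 0.57 -0.3   0.1 ] t 10.25
[ 0.66 -0.39  2.3  -0.29  0.73 -1.04]
```

```bash
cat >> kin.py <<'E'
a_=np.radians(21.65); EX=np.array([np.cos(a_),np.sin(a_),0]); EY=np.array([-EX[1],EX[0],0]); OR=np.array([.5353,.1756,0])
def hook(tx,ty,tz,ph,yaw=21.65,L0=32.):
    """TCP pose for hook tip at rack (tx,ty), height tz, nose down ph"""
    f=np.radians(ph); y=np.radians(yaw); h=np.array([np.cos(y),np.sin(y),0])
    g=OR+EX*tx+EY*ty+h*(-.135*np.cos(f)+.027*np.sin(f)); g[2]=tz+.135*np.sin(f)+.027*np.cos(f)
    R=toolR(yaw,L0-ph); return g+.019*R.as_matrix()[:,2],R
def tip(s,L0=32.):
    C=Ro.from_rotvec(s["orientation"]).as_matrix(); z=C[:,2]; x=-C[:,0]; l=np.radians(L0)
    g=s["tool_pos"]-.019*z; f=x*np.cos(l)+z*np.sin(l); u=x*np.sin(l)-z*np.cos(l)
    t=g+.135*f-.027*u-OR; gr=g-OR
    print("tip rack",(t@EX).round(4),(t@EY).round(4),t[2].round(4),"origin",(gr@EX).round(4),(gr@EY).round(4),gr[2].round(4),"nose down",np.degrees(np.arcsin(-f[2])).round(1),"yaw",np.degrees(np.arctan2(f[1],f[0])).round(2))
E
cat > st.py <<'E'
import sys
from kin import *
from plant import robot
s=robot.read_state(); tip(s); print("q",s["q"].round(2)); print("op",s["opening"].round(4))
for a in sys.argv[1:]:
    t,R=hook(*eval(a)); print(a,*ik(t,R,s["q"].clip(lo+.01,hi-.01))); go(s,pos=t,R=R)
E
python3 st.py .092,.157,.10,15,16.9 .02,.157,.10,15,16.9 .02,0,.085,15 .09,0,.075,8 .17,0,.067,0
```

```text
tip rack 0.0929 0.1578 0.0859 origin -0.0416 0.169 0.1133 nose down 0.2 yaw 16.91
q [ 0.66 -0.39  2.3  -0.29  0.73 -1.04]Traceback (most recent call last):
  File "st.py", line 4, in <module>
    s=robot.read_state(); tip(s); print("q",s["q"].round(2)); print("op",s["opening"].round(4))
                                                                         ^^^^^^^^^^^^^^^^^^
AttributeError: 'float' object has no attribute 'round'
```

```bash
sed -i 's/s\["opening"\].round(4)/round(s["opening"],4)/' st.py; python3 st.py .092,.157,.10,15,16.9 .02,.157,.10,15,16.9 .02,0,.085,15 .09,0,.075,8 .17,0,.067,0
```

```text
tip rack 0.0929 0.1578 0.0859 origin -0.0416 0.169 0.1133 nose down 0.2 yaw 16.91
q [ 0.66 -0.39  2.3  -0.29  0.73 -1.04]
op 0.0157
.092,.157,.10,15,16.9 [ 0.58 -0.22  2.   -0.09  1.08 -1.25] 0.0
delta mm [-29.4  -1.  -35.5] twist [-0.001  0.259  0.001] tcp [0.4439 0.3203 0.0972] axes x [-0.813 -0.248 -0.527] z [ 0.505  0.152 -0.85 ] F [ 0.57 -0.3   0.1 ] t 10.25
.02,.157,.10,15,16.9 [ 0.62 -0.44  2.17 -0.1   1.13 -1.21] 0.0
delta mm [ 31.6  -6.9 -73.3] twist [-0.001  0.259  0.001] tcp [0.4439 0.3203 0.0972] axes x [-0.813 -0.248 -0.527] z [ 0.505  0.152 -0.85 ] F [ 0.57 -0.3   0.1 ] t 10.25
.02,0,.085,15 [ 0.14 -0.52  2.25  0.08  1.12 -1.83] 0.0
delta mm [  28.3 -173.1  -53.3] twist [-0.036  0.259 -0.075] tcp [0.4439 0.3203 0.0972] axes x [-0.813 -0.248 -0.527] z [ 0.505  0.152 -0.85 ] F [ 0.57 -0.3   0.1 ] t 10.25
.09,0,.075,8 [ 0.15 -0.39  2.24  0.12  0.88 -1.85] 0.0
delta mm [ -14.3 -167.7    2.2] twist [-0.04   0.136 -0.072] tcp [0.4439 0.3203 0.0972] axes x [-0.813 -0.248 -0.527] z [ 0.505  0.152 -0.85 ] F [ 0.57 -0.3   0.1 ] t 10.25
.17,0,.067,0 [ 0.17 -0.2   2.2   0.19  0.61 -1.91] 0.0
delta mm [ -66.4 -161.2   64.3] twist [-0.045 -0.003 -0.069] tcp [0.4439 0.3203 0.0972] axes x [-0.813 -0.248 -0.527] z [ 0.505  0.152 -0.85 ] F [ 0.57 -0.3   0.1 ] t 10.25
```

```bash
python3 -m pendant '[{"translation":[-7,0,-9],"twist":[0,0,0],"grip":-1},{"translation":[-7,0,-9],"twist":[0,0,0],"grip":-1},{"translation":[-7,0,-9],"twist":[0,0,0],"grip":-1},{"translation":[-7,0,-9],"twist":[0,0,0],"grip":-1},{"translation":[0,0,0],"twist":[0,0.065,0],"grip":-1},{"translation":[0,0,0],"twist":[0,0.065,0],"grip":-1},{"translation":[0,0,0],"twist":[0,0.065,0],"grip":-1},{"translation":[0,0,0],"twist":[0,0.065,0],"grip":-1},{"translation":[0,0,0],"twist":[0,0,0],"grip":-1},{"translation":[0,0,0],"twist":[0,0,0],"grip":-1}]' 45
python3 st.py .02,.157,.10,15,16.9
```

```text
t: 11.25
tool_pos: [0.4508, 0.3239, 0.1546]
orientation: [-0.422, 2.818, 0.065]
force: [0.3, -0.5, -1.4]
opening: 0.0155
tip rack 0.0936 0.1596 0.1115 origin -0.0293 0.1694 0.1728 nose down 15.1 yaw 17.07
q [ 0.59 -0.23  1.98 -0.09  1.1  -1.25]
op 0.0155
.02,.157,.10,15,16.9 [ 0.62 -0.44  2.17 -0.1   1.13 -1.21] 0.0
delta mm [ 73.5  -8.2 -10. ] twist [ 0.002 -0.002  0.002] tcp [0.4508 0.3239 0.1546] axes x [-0.915 -0.28  -0.29 ] z [ 0.277  0.087 -0.957] F [ 0.32 -0.49 -1.36] t 11.25
```

```bash
python3 -m pendant '[{"translation":[19,-2,-3],"twist":[0,0,0],"grip":-1},{"translation":[19,-2,-3],"twist":[0,0,0],"grip":-1},{"translation":[19,-2,-3],"twist":[0,0,0],"grip":-1},{"translation":[19,-2,-3],"twist":[0,0,0],"grip":-1},{"translation":[0,-15,0],"twist":[0,0,0],"grip":-1},{"translation":[0,-20,0],"twist":[-0.01,0,-0.02],"grip":-1},{"translation":[0,-20,0],"twist":[-0.01,0,-0.02],"grip":-1},{"translation":[0,-20,0],"twist":[0,0,-0.02],"grip":-1},{"translation":[0,-10,0],"twist":[0,0,-0.02],"grip":-1},{"translation":[0,0,0],"twist":[0,0,0],"grip":-1}]' 45
python3 st.py .02,0,.085,15
```

```text
t: 12.25
tool_pos: [0.4009, 0.209, 0.1386]
orientation: [-0.548, 2.784, 0.075]
force: [0.3, 0.4, -0.6]
opening: 0.0159
tip rack 0.0057 0.0815 0.097 origin -0.1184 0.0807 0.1567 nose down 14.4 yaw 22.12
q [ 0.37 -0.6   2.28 -0.    1.15 -1.59]
op 0.0159
.02,0,.085,15 [ 0.14 -0.52  2.25  0.08  1.12 -1.83] 0.0
delta mm [ -9.9 -80.7  14.9] twist [-0.004  0.011  0.012] tcp [0.4009 0.209  0.1386] axes x [-0.882 -0.362 -0.303] z [ 0.283  0.108 -0.953] F [ 0.28  0.36 -0.61] t 12.25
```

```bash
python3 -m pendant '[{"translation":[-1,-14,2],"twist":[0,0,0.01],"grip":-1},{"translation":[-1,-14,2],"twist":[0,0.01,0],"grip":-1},{"translation":[-1,-14,2],"twist":[0,0,0],"grip":-1},{"translation":[-1,-14,2],"twist":[0,0,0],"grip":-1},{"translation":[-1,-14,2],"twist":[0,0,0],"grip":-1},{"translation":[-1,-11,2],"twist":[0,0,0],"grip":-1},{"translation":[0,0,0],"twist":[0,0,0],"grip":-1},{"translation":[0,0,0],"twist":[0,0,0],"grip":-1},{"translation":[0,0,0],"twist":[0,0,0],"grip":-1},{"translation":[0,0,0],"twist":[0,0,0],"grip":-1}]' 45
python3 st.py .02,0,.085,15 .09,0,.077,8
python3 -c "
from plant import robot
from h import *
for n in('top','scene'):
    i=robot.camera_info(n); p,d=robot.read_camera(n); np.savez(n+'1.npz',p=p,d=d,M=i['cam_to_world'])
    c=p[120:290,100:300] if n=='top' else p[75:225,200:400]
    cv2.imwrite('pics/'+n+'1.png',cv2.resize(c[:,:,::-1],None,fx=3,fy=3,interpolation=cv2.INTER_CUBIC))
a=cv2.imread('pics/top1.png');b=cv2.imread('pics/scene1.png');cv2.imwrite('pics/both1.png',cv2.resize(np.vstack([a,b])[:,:],None,fx=.62,fy=.62))
"
```

```text
t: 13.25
tool_pos: [0.4367, 0.1397, 0.1264]
orientation: [-0.533, 2.792, 0.075]
force: [0.4, -0.1, -0.3]
opening: 0.0157
tip rack 0.0132 0.0026 0.0843 origin -0.1105 0.0031 0.1446 nose down 14.7 yaw 21.5
q [ 0.14 -0.56  2.28  0.07  1.12 -1.83]
op 0.0157
.02,0,.085,15 [ 0.14 -0.52  2.25  0.08  1.12 -1.83] 0.0
delta mm [-7.1 -3.   0.8] twist [-0.004  0.006 -0.   ] tcp [0.4367 0.1397 0.1264] axes x [-0.887 -0.352 -0.298] z [ 0.279  0.106 -0.955] F [ 0.38 -0.09 -0.31] t 13.25
.09,0,.077,8 [ 0.15 -0.39  2.24  0.12  0.89 -1.85] 0.0
delta mm [-63.   -2.8  42. ] twist [-0.004 -0.116 -0.   ] tcp [0.4367 0.1397 0.1264] axes x [-0.887 -0.352 -0.298] z [ 0.279  0.106 -0.955] F [ 0.38 -0.09 -0.31] t 13.25
```

View pics/both1.png

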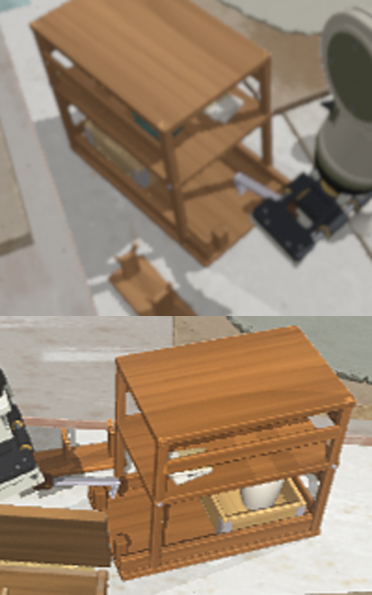

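The picture shows the hook held level with the rack's centreline, its blade just past the front stops and the tray still deep in the rack. I'll check the blade position from depth and then go in.

```bash
python3 - <<'E'
from kin import *
for n in("top","scene"):
    C=cloud(n,1)-OR; p,d,M=load(n,1); x=C@EX;y=C@EY;z=C[...,2]; p=p.astype(int)
    m=(d>0)&(x>-.06)&(x<.038)&(abs(y)<.03)&(z>.075)&(z<.15)&(p[...,0]-p[...,2]<20)&(p.sum(2)>300)
    print(n,m.sum(),"maxx",np.percentile(x[m],[90,98,100]).round(4),"y",np.percentile(y[m],[3,50,97]).round(4)); k=m&(x>np.percentile(x[m],85)); print(np.median(z[k]),np.median(y[k]))
    for a in(-.03,-.01,.01): 
        k=m&(abs(x-a)<.008); print(a,k.sum(),np.median(y[k]).round(4),np.median(z[k]).round(4),"expect z top",round(.0843+.0275+(.0266-a)*.262,4))
C=cloud("scene",1)-OR;d=load("scene",1)[1];x=C@EX;y=C@EY;z=C[...,2]
for lo_,hi_ in((-.07,-.058),(-.058,-.045),(-.045,-.03),(-.03,-.01)):
    m=(d>0)&(x>.1)&(x<.2)&(y>lo_)&(y<hi_)&(z>.048)&(z<.064); print("rim",lo_,m.sum(),np.percentile(x[m],[1,5,25,50]).round(4))
E
```

```text
top 141 maxx [0.0158 0.0202 0.0215] y [-0.0037  0.0034  0.008 ]
0.1082861896057522 0.0061056355897573435
-0.03 27 0.0037 0.123 expect z top 0.1266
-0.01 29 0.0033 0.1177 expect z top 0.1214
0.01 51 0.0039 0.1097 expect z top 0.1161
scene 161 maxx [0.0149 0.02   0.0225] y [-0.0045  0.0004  0.0105]
0.10681695390718132 -0.00029495566445181666
-0.03 26 0.0001 0.1219 expect z top 0.1266
-0.01 31 0.0013 0.1169 expect z top 0.1214
0.01 47 0.0004 0.1096 expect z top 0.1161
rim -0.07 63 [0.1541 0.1554 0.1645 0.1746]
rim -0.058 18 [0.1539 0.1541 0.1548 0.1571]
rim -0.045 14 [0.1544 0.1544 0.1547 0.1556]
rim -0.03 18 [0.1541 0.1546 0.1555 0.1561]
```

```bash
python3 -m pendant '[{"translation":[-10,-0.5,6],"twist":[0,0,0],"grip":-1},{"translation":[-10,-0.5,6],"twist":[0,-0.02,0],"grip":-1},{"translation":[-10,-0.5,6],"twist":[0,-0.02,0],"grip":-1},{"translation":[-10,-0.5,6],"twist":[0,-0.02,0],"grip":-1},{"translation":[-10,-0.5,6],"twist":[0,-0.02,0],"grip":-1},{"translation":[-10,-0.5,6],"twist":[0,-0.02,0],"grip":-1},{"translation":[0,0,0],"twist":[0,-0.02,0],"grip":-1},{"translation":[0,0,0],"twist":[0,0,0],"grip":-1},{"translation":[0,0,0],"twist":[0,0,0],"grip":-1},{"translation":[0,0,0],"twist":[0,0,0],"grip":-1}]' 45
python3 st.py .13,0,.080,2 .171,0,.074,-3
```

```text
t: 14.35
tool_pos: [0.5027, 0.165, 0.1128]
orientation: [-0.514, 2.67, 0.106]
force: [0.3, 0.2, -0.9]
opening: 0.016
tip rack 0.0883 0.0022 0.0857 origin -0.0421 0.0022 0.1301 nose down 7.5 yaw 21.7
q [ 0.16 -0.42  2.25  0.11  0.9  -1.85]
op 0.016
.13,0,.080,2 [ 0.15 -0.34  2.25  0.17  0.72 -1.89] 0.0
delta mm [-28.8  -2.1  32.5] twist [-0.003 -0.096  0.003] tcp [0.5027 0.165  0.1128] axes x [-0.845 -0.338 -0.415] z [ 0.387  0.15  -0.91 ] F [ 0.28  0.2  -0.87] t 14.35
.171,0,.074,-3 [ 0.16 -0.23  2.24  0.24  0.54 -1.96] 0.0
delta mm [-58.3  -2.1  64.5] twist [-0.003 -0.183  0.003] tcp [0.5027 0.165  0.1128] axes x [-0.845 -0.338 -0.415] z [ 0.387  0.15  -0.91 ] F [ 0.28  0.2  -0.87] t 14.35
```

```bash
python3 -m pendant '[{"translation":[-6,-0.5,5],"twist":[0,-0.02,0],"grip":-1},{"translation":[-6,-0.5,6],"twist":[0,-0.02,0],"grip":-1},{"translation":[-6,-0.5,6],"twist":[0,-0.02,0],"grip":-1},{"translation":[-6,-0.5,6],"twist":[0,-0.02,0],"grip":-1},{"translation":[-4,0,6],"twist":[0,-0.02,0],"grip":-1},{"translation":[0,0,0],"twist":[0,0,0],"grip":-1},{"translation":[0,0,0],"twist":[0,-0.02,0],"grip":-1},{"translation":[0,0,0],"twist":[0,-0.02,0],"grip":-1},{"translation":[0,0,0],"twist":[0,0,0],"grip":-1},{"translation":[0,0,0],"twist":[0,0,0],"grip":-1}]' 45
python3 st.py .171,0,.076,-3
python3 -c "
from plant import robot
from kin import *
i=robot.camera_info('scene'); p,d=robot.read_camera('scene'); np.savez('scene2.npz',p=p,d=d,M=i['cam_to_world'])
C=cloud('scene',2)-OR; x=C@EX;y=C@EY;z=C[...,2]; p=p.astype(int)
m=(d>0)&(x>.0)&(x<.2)&(abs(y)<.02)&(z>.06)&(z<.13)&(p[...,0]-p[...,2]<20)
print(m.sum())
for a in np.arange(.0,.16,.01):
    k=m&(abs(x-a)<.005)
    if k.sum(): print(a.round(3),k.sum(),np.median(y[k]).round(4),z[k].min().round(4),z[k].max().round(4))
"
```

```text
t: 15.35
tool_pos: [0.5399, 0.1773, 0.1024]
orientation: [-0.487, 2.525, 0.137]
force: [0.2, -0.3, -1.0]
opening: 0.0157
tip rack 0.13 -0.0 0.0938 origin -0.0054 -0.0001 0.1184 nose down -1.0 yaw 21.74
q [ 0.15 -0.4   2.3   0.2   0.68 -1.92]
op 0.0157
.171,0,.076,-3 [ 0.16 -0.24  2.24  0.24  0.55 -1.95] 0.0
delta mm [-22.1   0.2  40.7] twist [-0.003 -0.034  0.004] tcp [0.5399 0.1773 0.1024] axes x [-0.778 -0.313 -0.545] z [ 0.508  0.198 -0.838] F [ 0.19 -0.29 -1.  ] t 15.35
24
0.0 1 -0.0195 0.1202 0.1202
0.01 2 -0.0141 0.1111 0.1194
0.04 16 -0.0015 0.1141 0.1252
0.05 5 -0.0017 0.1127 0.1214
```

```bash
python3 -m pendant '[{"translation":[-5,0,7],"twist":[0,-0.01,0],"grip":-1},{"translation":[-5,0,7],"twist":[0,-0.01,0],"grip":-1},{"translation":[-4,0,7],"twist":[0,-0.01,0],"grip":-1},{"translation":[-4,0,7],"twist":[0,0,0],"grip":-1},{"translation":[-4,0,7],"twist":[0,0,0],"grip":-1},{"translation":[0,0,5],"twist":[0,0,0],"grip":-1},{"translation":[0,0,0],"twist":[0,0,0],"grip":-1},{"translation":[0,0,0],"twist":[0,0,0],"grip":-1},{"translation":[0,0,0],"twist":[0,0,0],"grip":-1},{"translation":[0,0,0],"twist":[0,0,0],"grip":-1}]' 45
python3 st.py .172,0,.076,-3 .172,0,.042,-3
python3 -c "
from plant import robot
from h import *
i=robot.camera_info('scene'); p,d=robot.read_camera('scene'); np.savez('scene3.npz',p=p,d=d,M=i['cam_to_world'])
cv2.imwrite('pics/s3.png',cv2.resize(p[140:215,250:385,::-1],None,fx=5.5,fy=5.5,interpolation=cv2.INTER_CUBIC))
"
```

```text
t: 16.4
tool_pos: [0.5813, 0.1938, 0.0784]
orientation: [-0.481, 2.493, 0.144]
force: [-0.6, -0.1, -0.5]
opening: 0.0154
tip rack 0.1748 0.0002 0.0738 origin 0.0386 0.0 0.094 nose down -2.9 yaw 21.76
q [ 0.17 -0.22  2.23  0.23  0.55 -1.95]
op 0.0154
.172,0,.076,-3 [ 0.16 -0.23  2.24  0.24  0.55 -1.95] 0.0
delta mm [ 1.2  0.  -3.2] twist [-0.003 -0.002  0.004] tcp [0.5813 0.1938 0.0784] axes x [-0.761 -0.307 -0.572] z [ 0.533  0.208 -0.82 ] F [-0.57 -0.08 -0.46] t 16.4
.172,0,.042,-3 [ 0.16 -0.16  2.25  0.28  0.47 -2.  ] 0.0
delta mm [20.7  0.2 24.7] twist [-0.003 -0.002  0.004] tcp [0.5813 0.1938 0.0784] axes x [-0.761 -0.307 -0.572] z [ 0.533  0.208 -0.82 ] F [-0.57 -0.08 -0.46] t 16.4
```

View pics/s3.png

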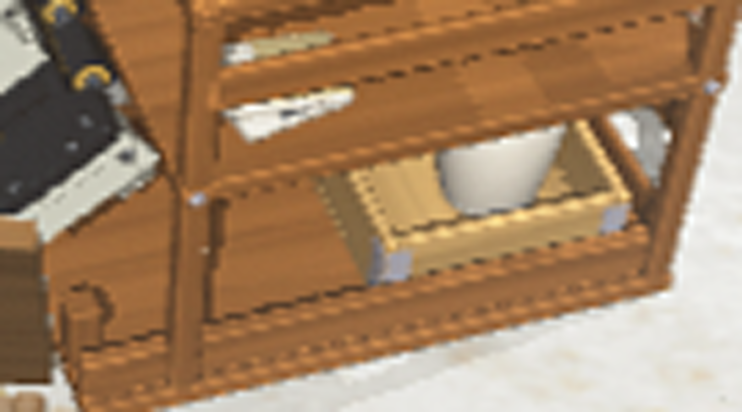

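The crop shows the tray and cup undisturbed and the hand clear of the board; the blade itself is hidden by the board. Lowering it behind the wall, watching the force.

```bash
python3 -m pendant '[{"translation":[4,0,5],"twist":[0,0,0],"grip":-1},{"translation":[4,0,5],"twist":[0,0,0],"grip":-1},{"translation":[4,0,5],"twist":[0,0,0],"grip":-1},{"translation":[4,0,4],"twist":[0,0,0],"grip":-1},{"translation":[3,0,4],"twist":[0,0,0],"grip":-1},{"translation":[0,0,0],"twist":[0,0,0],"grip":-1},{"translation":[0,0,0],"twist":[0,0,0],"grip":-1},{"translation":[0,0,0],"twist":[0,0,0],"grip":-1},{"translation":[0,0,0],"twist":[0,0,0],"grip":-1},{"translation":[0,0,0],"twist":[0,0,0],"grip":-1}]' 45
python3 st.py .165,0,.042,-3 .15,0,.042,-1 .13,0,.041,1
```

```text
t: 17.45
tool_pos: [0.5788, 0.1925, 0.0463]
orientation: [-0.481, 2.493, 0.144]
force: [0.4, -0.1, -1.1]
opening: 0.0157
tip rack 0.172 -0.0001 0.0417 origin 0.0358 -0.0002 0.0619 nose down -2.9 yaw 21.75
q [ 0.16 -0.16  2.25  0.27  0.47 -1.99]
op 0.0157
.165,0,.042,-3 [ 0.16 -0.18  2.27  0.28  0.47 -2.  ] 0.0
delta mm [ 5.7  0.3 -4.1] twist [-0.003 -0.002  0.004] tcp [0.5788 0.1925 0.0463] axes x [-0.761 -0.306 -0.572] z [ 0.533  0.208 -0.82 ] F [ 0.37 -0.14 -1.1 ] t 17.45
.15,0,.042,-1 [ 0.16 -0.22  2.28  0.24  0.53 -1.97] 0.0
delta mm [ 15.3   0.3 -16.1] twist [-0.003  0.033  0.004] tcp [0.5788 0.1925 0.0463] axes x [-0.761 -0.306 -0.572] z [ 0.533  0.208 -0.82 ] F [ 0.37 -0.14 -1.1 ] t 17.45
.13,0,.041,1 [ 0.15 -0.27  2.3   0.21  0.6  -1.94] 0.0
delta mm [ 29.5   0.3 -30.1] twist [-0.003  0.068  0.004] tcp [0.5788 0.1925 0.0463] axes x [-0.761 -0.306 -0.572] z [ 0.533  0.208 -0.82 ] F [ 0.37 -0.14 -1.1 ] t 17.45
```

```bash
python3 -m pendant '[{"translation":[1.6,0,-1.1],"twist":[0,0,0],"grip":-1},{"translation":[2.5,0,-1.7],"twist":[0,0,0],"grip":-1},{"translation":[2.5,0,-1.7],"twist":[0,0,0],"grip":-1},{"translation":[2.5,0,-1.7],"twist":[0,0,0],"grip":-1},{"translation":[2.5,0,-1.7],"twist":[0,0,0],"grip":-1},{"translation":[2.5,0,-1.7],"twist":[0,0,0],"grip":-1},{"translation":[2.5,0,-1.7],"twist":[0,0,0],"grip":-1},{"translation":[2.5,0,-1.7],"twist":[0,0,0],"grip":-1},{"translation":[2.5,0,-1.7],"twist":[0,0,0],"grip":-1},{"translation":[2.5,0,-1.7],"twist":[0,0,0],"grip":-1}]' 45
cat > tr.py <<'E'
from plant import robot
from kin import *
import sys
k=sys.argv[1]; n='scene'
i=robot.camera_info(n); p,d=robot.read_camera(n); np.savez(n+k+'.npz',p=p,d=d,M=i['cam_to_world'])
C=cloud(n,k)-OR; x=C@EX;y=C@EY;z=C[...,2]
hsv=cv2.cvtColor(p,cv2.COLOR_RGB2HSV)
m=(d>0)&(x>.0)&(x<.3)&(abs(y)<.07)&(z>.05)&(z<.064)&(hsv[...,2]>150)
for a in np.arange(-.066,.066,.012):
    q=m&(y>a)&(y<a+.012)
    if q.sum()>5: print("rim y",a.round(3),q.sum(),"x",np.percentile(x[q],[2,5,50,98]).round(4))
m=(d>0)&(x>.08)&(x<.3)&(abs(y)<.07)&(z>.066)&(z<.125)&(hsv[...,1]<40)
if m.sum(): print("cup",m.sum(),np.percentile(x[m],[2,50,98]).round(3),np.median(y[m]).round(3),z[m].max().round(3))
E
python3 tr.py 4; python3 st.py .12,0,.041,2
```

```text
t: 18.45
tool_pos: [0.5506, 0.1811, 0.0473]
orientation: [-0.48, 2.49, 0.144]
force: [2.6, 1.6, -1.8]
opening: 0.0158
rim y -0.066 143 x [0.133  0.1352 0.1902 0.256 ]
rim y -0.054 20 x [0.0545 0.1262 0.194  0.2557]
rim y -0.042 53 x [0.1331 0.1333 0.2107 0.2562]
rim y -0.03 39 x [0.0079 0.0136 0.1884 0.2563]
rim y -0.018 15 x [0.08   0.1109 0.1846 0.2573]
rim y -0.006 7 x [0.0497 0.0499 0.0552 0.0635]
cup 66 [0.188 0.208 0.23 ] -0.036 0.086
tip rack 0.1412 -0.0004 0.0428 origin 0.0049 -0.0004 0.0626 nose down -3.0 yaw 21.75
q [ 0.14 -0.27  2.34  0.28  0.49 -2.01]
op 0.0157
.12,0,.041,2 [ 0.15 -0.3   2.31  0.19  0.63 -1.93] 0.0
delta mm [ 11.3   0.5 -19.2] twist [-0.004  0.088  0.004] tcp [0.5502 0.181  0.0471] axes x [-0.759 -0.306 -0.574] z [ 0.535  0.208 -0.819] F [ 1.57  0.77 -1.19] t 18.5
```

```bash
python3 st.py .105,0,.043,3 | tail -1; python3 -m pendant '[{"translation":[1.7,0,-2.7],"twist":[0,0.012,0],"grip":-1},{"translation":[1.7,0,-2.7],"twist":[0,0.012,0],"grip":-1},{"translation":[1.7,0,-2.7],"twist":[0,0.012,0],"grip":-1},{"translation":[1.7,0,-2.7],"twist":[0,0.012,0],"grip":-1},{"translation":[1.7,0,-2.7],"twist":[0,0.012,0],"grip":-1},{"translation":[1.7,0,-2.7],"twist":[0,0.012,0],"grip":-1},{"translation":[1.7,0,-2.7],"twist":[0,0.012,0],"grip":-1},{"translation":[1.7,0,-2.7],"twist":[0,0.012,0],"grip":-1},{"translation":[1.7,0,-2.7],"twist":[0,0,0],"grip":-1},{"translation":[1.7,0,-2.7],"twist":[0,0,0],"grip":-1}]' 45
python3 tr.py 5; python3 st.py .08,0,.043,6 .08,0,.043,8
```

```text
delta mm [ 21.    0.5 -31. ] twist [-0.004  0.105  0.004] tcp [0.5502 0.181  0.0471] axes x [-0.759 -0.306 -0.574] z [ 0.535  0.208 -0.819] F [ 1.57  0.77 -1.19] t 18.5
t: 19.5
tool_pos: [0.522, 0.1696, 0.063]
orientation: [-0.499, 2.592, 0.121]
force: [2.5, 0.7, -2.3]
opening: 0.0157
rim y -0.066 150 x [0.1012 0.1023 0.1597 0.2233]
rim y -0.054 22 x [0.1015 0.1015 0.2194 0.2247]
rim y -0.042 62 x [0.1009 0.1025 0.1772 0.2236]
rim y -0.03 35 x [0.1012 0.102  0.1577 0.2248]
rim y -0.018 12 x [0.102  0.1022 0.1537 0.2275]
cup 65 [0.16  0.177 0.197] -0.035 0.088
tip rack 0.1094 -0.0007 0.0459 origin -0.024 -0.0006 0.0797 nose down 2.9 yaw 21.69
q [ 0.15 -0.34  2.31  0.17  0.68 -1.91]
op 0.0159
.08,0,.043,6 [ 0.14 -0.4   2.33  0.15  0.77 -1.9 ] 0.0
delta mm [ 22.9   0.7 -17. ] twist [-0.005  0.054  0.004] tcp [0.5218 0.1695 0.0631] axes x [-0.811 -0.326 -0.486] z [ 0.454  0.175 -0.874] F [ 0.1   0.26 -1.56] t 19.55
.08,0,.043,8 [ 0.15 -0.37  2.29  0.13  0.82 -1.87] 0.0
delta mm [ 20.    0.7 -20.3] twist [-0.005  0.089  0.004] tcp [0.5218 0.1695 0.0631] axes x [-0.811 -0.326 -0.486] z [ 0.454  0.175 -0.874] F [ 0.1   0.26 -1.56] t 19.55
```

```bash
python3 -m pendant '[{"translation":[2.2,0.1,-1.8],"twist":[0,0.009,0],"grip":-1},{"translation":[2.2,0.1,-1.8],"twist":[0,0.009,0],"grip":-1},{"translation":[2.2,0.1,-1.8],"twist":[0,0.009,0],"grip":-1},{"translation":[2.2,0.1,-1.8],"twist":[0,0.009,0],"grip":-1},{"translation":[2.2,0.1,-1.8],"twist":[0,0.009,0],"grip":-1},{"translation":[2.2,0.1,-1.8],"twist":[0,0.009,0],"grip":-1},{"translation":[2.2,0.1,-1.8],"twist":[0,0.009,0],"grip":-1},{"translation":[2.2,0.1,-1.8],"twist":[0,0.009,0],"grip":-1},{"translation":[2.2,0.1,-1.8],"twist":[0,0,0],"grip":-1},{"translation":[2.2,0.1,-1.8],"twist":[0,0,0],"grip":-1}]' 45
python3 tr.py 6; python3 st.py .05,0,.043,11
```

```text
t: 20.55
tool_pos: [0.4956, 0.1597, 0.072]
orientation: [-0.512, 2.663, 0.103]
force: [2.6, 1.4, -2.2]
opening: 0.0157
rim y -0.066 147 x [0.0712 0.0733 0.1278 0.1931]
rim y -0.054 16 x [0.0714 0.0716 0.1907 0.195 ]
rim y -0.042 50 x [0.1331 0.1333 0.1508 0.1947]
rim y -0.03 29 x [0.1243 0.125  0.1371 0.1953]
rim y -0.018 7 x [0.123  0.123  0.1257 0.193 ]
cup 64 [0.129 0.147 0.169] -0.036 0.087
tip rack 0.0794 -0.0002 0.0455 origin -0.0512 0.0001 0.0891 nose down 7.1 yaw 21.63
q [ 0.15 -0.4   2.31  0.13  0.81 -1.87]
op 0.0154
.05,0,.043,11 [ 0.14 -0.43  2.31  0.11  0.91 -1.86] 0.0
delta mm [ 22.4   0.  -16.6] twist [-0.006  0.067  0.003] tcp [0.4952 0.1596 0.0719] axes x [-0.842 -0.338 -0.42 ] z [ 0.393  0.149 -0.907] F [ 1.1  -0.3  -1.58] t 20.6
```

```bash
python3 -m pendant '[{"translation":[2.3,0,-1.7],"twist":[0,0.008,0],"grip":-1},{"translation":[2.3,0,-1.7],"twist":[0,0.008,0],"grip":-1},{"translation":[2.3,0,-1.7],"twist":[0,0.008,0],"grip":-1},{"translation":[2.3,0,-1.7],"twist":[0,0.008,0],"grip":-1},{"translation":[2.3,0,-1.7],"twist":[0,0.008,0],"grip":-1},{"translation":[2.3,0,-1.7],"twist":[0,0.008,0],"grip":-1},{"translation":[2.3,0,-1.7],"twist":[0,0.008,0],"grip":-1},{"translation":[2.3,0,-1.7],"twist":[0,0.008,0],"grip":-1},{"translation":[2.3,0,-1.7],"twist":[0,0,0],"grip":-1},{"translation":[2.3,0,-1.7],"twist":[0,0,0],"grip":-1}]' 45
python3 tr.py 7; python3 st.py .032,0,.043,13 .026,0,.043,14
```

```text
t: 21.6
tool_pos: [0.4678, 0.1487, 0.0799]
orientation: [-0.524, 2.73, 0.087]
force: [3.5, 1.4, -2.1]
opening: 0.0158
rim y -0.066 137 x [0.0388 0.0415 0.11   0.1637]
rim y -0.054 23 x [0.0239 0.0391 0.0438 0.1621]
rim y -0.042 59 x [0.04   0.0406 0.1156 0.1627]
rim y -0.03 34 x [0.0397 0.0407 0.097  0.1632]
rim y -0.018 19 x [0.0389 0.0396 0.043  0.1613]
rim y -0.006 13 x [0.0394 0.0396 0.044  0.0522]
rim y 0.03 6 x [0.0392 0.0393 0.0404 0.044 ]
rim y 0.042 12 x [0.0189 0.0277 0.0409 0.0445]
rim y 0.054 33 x [0.0396 0.0404 0.0567 0.0698]
cup 65 [0.097 0.116 0.138] -0.036 0.085
tip rack 0.0475 -0.0003 0.0452 origin -0.0798 0.0 0.0976 nose down 11.1 yaw 21.59
q [ 0.14 -0.45  2.31  0.1   0.92 -1.85]
op 0.0156
.032,0,.043,13 [ 0.14 -0.47  2.31  0.09  0.97 -1.85] 0.0
delta mm [12.6  0.1 -6.9] twist [-0.007  0.034  0.003] tcp [0.4675 0.1486 0.0798] axes x [-0.867 -0.347 -0.357] z [ 0.335  0.126 -0.934] F [ 1.27  0.7  -1.11] t 21.65
.026,0,.043,14 [ 0.14 -0.47  2.3   0.09  1.   -1.85] 0.0
delta mm [ 16.9   0.1 -10.7] twist [-0.007  0.051  0.003] tcp [0.4675 0.1486 0.0798] axes x [-0.867 -0.347 -0.357] z [ 0.335  0.126 -0.934] F [ 1.27  0.7  -1.11] t 21.65
```

```bash
python3 -m pendant '[{"translation":[1.7,0,-1],"twist":[0,0.007,0],"grip":-1},{"translation":[1.7,0,-1],"twist":[0,0.007,0],"grip":-1},{"translation":[1.7,0,-1],"twist":[0,0.007,0],"grip":-1},{"translation":[1.7,0,-1],"twist":[0,0.007,0],"grip":-1},{"translation":[1.7,0,-1],"twist":[0,0.007,0],"grip":-1},{"translation":[1.7,0,-1],"twist":[0,0.007,0],"grip":-1},{"translation":[1.7,0,-1],"twist":[0,0.007,0],"grip":-1},{"translation":[1.7,0,-1],"twist":[0,0,0],"grip":-1},{"translation":[1.7,0,-1],"twist":[0,0,0],"grip":-1},{"translation":[0,0,0],"twist":[0,0,0],"grip":-1}]' 45
python3 tr.py 8; python3 st.py .025,0,.043,14
```

```text
t: 22.65
tool_pos: [0.4512, 0.1419, 0.0849]
orientation: [-0.533, 2.779, 0.074]
force: [4.0, 1.8, -0.2]
opening: 0.0155
rim y -0.066 134 x [0.0195 0.0219 0.0903 0.1424]
rim y -0.054 20 x [0.0099 0.0186 0.1383 0.1428]
rim y -0.042 57 x [0.0205 0.0218 0.097  0.1443]
rim y -0.03 21 x [0.0195 0.0197 0.0841 0.1439]
rim y -0.018 16 x [0.0206 0.0207 0.024  0.1432]
rim y -0.006 15 x [0.0192 0.0194 0.0245 0.0329]
rim y 0.03 7 x [0.0194 0.0194 0.0206 0.0231]
rim y 0.042 10 x [0.0193 0.0196 0.0214 0.0238]
rim y 0.054 61 x [0.0226 0.0236 0.0453 0.0685]
cup 62 [0.081 0.098 0.117] -0.036 0.085
tip rack 0.0281 -0.0007 0.0443 origin -0.0964 -0.0002 0.103 nose down 13.9 yaw 21.54
q [ 0.14 -0.47  2.3   0.08  1.   -1.84]
op 0.0157
.025,0,.043,14 [ 0.14 -0.47  2.31  0.09  1.   -1.85] 0.0
delta mm [3.3 0.4 0.1] twist [-0.007  0.001  0.002] tcp [0.4513 0.1419 0.0849] axes x [-0.883 -0.353 -0.31 ] z [ 0.291  0.108 -0.951] F [2.86 0.63 0.38] t 22.7
```

```bash
python3 -m pendant '[{"translation":[0.8,0,-0.2],"twist":[0,0,0],"grip":-1},{"translation":[0.8,0,-0.2],"twist":[0,0,0],"grip":-1},{"translation":[0.8,0,-0.2],"twist":[0,0,0],"grip":-1},{"translation":[0.8,0,-0.2],"twist":[0,0,0],"grip":-1},{"translation":[0.8,0,-0.2],"twist":[0,0,0],"grip":-1},{"translation":[0.8,0,-0.2],"twist":[0,0,0],"grip":-1},{"translation":[0,0,0],"twist":[0,0,0],"grip":-1},{"translation":[0,0,0],"twist":[0,0,0],"grip":-1},{"translation":[0,0,0],"twist":[0,0,0],"grip":-1},{"translation":[0,0,0],"twist":[0,0,0],"grip":-1}]' 45
python3 tr.py 9; python3 st.py .025,0,.043,14
```

```text
t: 23.7
tool_pos: [0.4492, 0.1413, 0.0842]
orientation: [-0.53, 2.771, 0.077]
force: [5.8, 2.6, -1.4]
opening: 0.0154
rim y -0.066 134 x [0.0189 0.0213 0.086  0.1406]
rim y -0.054 22 x [0.0061 0.0071 0.1375 0.1426]
rim y -0.042 59 x [0.0183 0.0185 0.0973 0.1409]
rim y -0.03 19 x [0.0182 0.0184 0.0822 0.1416]
rim y -0.018 16 x [0.0175 0.0176 0.0212 0.139 ]
rim y -0.006 13 x [0.0182 0.0186 0.027  0.0303]
rim y 0.03 10 x [0.0101 0.0125 0.0195 0.0226]
rim y 0.042 10 x [0.0051 0.0092 0.0196 0.0604]
rim y 0.054 56 x [0.0182 0.0186 0.044  0.0686]
cup 59 [0.082 0.098 0.116] -0.036 0.084
tip rack 0.0263 -0.0006 0.0446 origin -0.0988 -0.0 0.1022 nose down 13.4 yaw 21.48
q [ 0.14 -0.48  2.32  0.08  0.99 -1.84]
op 0.0155
.025,0,.043,14 [ 0.14 -0.47  2.31  0.09  1.   -1.85] 0.0
delta mm [1.  0.2 0.1] twist [-0.007  0.01   0.001] tcp [0.4492 0.1412 0.0842] axes x [-0.881 -0.351 -0.319] z [ 0.299  0.111 -0.948] F [ 5.75  1.03 -1.54] t 23.75
```

```bash
python3 -m pendant '[{"translation":[1,0,-0.3],"twist":[0,0,0],"grip":-1},{"translation":[1,0,-0.3],"twist":[0,0,0],"grip":-1},{"translation":[1.2,0,-0.4],"twist":[0,0,0],"grip":-1},{"translation":[1.2,0,-0.4],"twist":[0,0,0],"grip":-1},{"translation":[1.2,0,-0.4],"twist":[0,0,0],"grip":-1},{"translation":[1.2,0,-0.4],"twist":[0,0,0],"grip":-1},{"translation":[0,0,0],"twist":[0,0,0],"grip":-1},{"translation":[0,0,0],"twist":[0,0,0],"grip":-1},{"translation":[0,0,0],"twist":[0,0,0],"grip":-1},{"translation":[0,0,0],"twist":[0,0,0],"grip":-1}]' 45
python3 tr.py 10; python3 st.py .025,0,.043,14
```

```text
t: 24.75
tool_pos: [0.4485, 0.1412, 0.0828]
orientation: [-0.522, 2.754, 0.082]
force: [6.9, 1.9, -0.6]
opening: 0.0155
rim y -0.066 132 x [0.0188 0.0204 0.0883 0.1402]
rim y -0.054 26 x [0.0046 0.0053 0.0218 0.1414]
rim y -0.042 58 x [0.019  0.0198 0.0959 0.1409]
rim y -0.03 21 x [0.0176 0.0178 0.0829 0.1411]
rim y -0.018 15 x [0.0178 0.0182 0.0228 0.1387]
rim y -0.006 10 x [0.0184 0.0184 0.0227 0.0322]
rim y 0.03 8 x [0.0096 0.0118 0.0194 0.0227]
rim y 0.042 13 x [0.0022 0.0028 0.019  0.0219]
rim y 0.054 60 x [0.0177 0.0192 0.0431 0.068 ]
cup 55 [0.083 0.098 0.119] -0.036 0.087
tip rack 0.0264 -0.0007 0.0454 origin -0.0997 0.0002 0.1007 nose down 12.4 yaw 21.34
q [ 0.14 -0.51  2.34  0.09  0.98 -1.85]
op 0.0158
.025,0,.043,14 [ 0.14 -0.47  2.31  0.09  1.   -1.85] 0.0
delta mm [-0.1 -0.  -1. ] twist [-0.007  0.028 -0.002] tcp [0.4485 0.1412 0.0828] axes x [-0.876 -0.346 -0.336] z [ 0.315  0.117 -0.942] F [ 6.54  2.09 -1.47] t 24.8
```

```bash
python3 -m pendant '[{"translation":[-1.5,0,0.5],"twist":[0,0,0],"grip":-1},{"translation":[-1.5,0,0.5],"twist":[0,0,0],"grip":-1},{"translation":[-1,0,-0.5],"twist":[0,0,0],"grip":-1},{"translation":[-2,0,-5],"twist":[0,0,0],"grip":-1},{"translation":[-2,0,-5],"twist":[0,0,0],"grip":-1},{"translation":[-2,0,-5],"twist":[0,0,0],"grip":-1},{"translation":[-2,0,-5],"twist":[0,0,0],"grip":-1},{"translation":[-2,0,-5],"twist":[0,0,0],"grip":-1},{"translation":[-2,0,-5],"twist":[0,0,0],"grip":-1},{"translation":[0,0,0],"twist":[0,0,0],"grip":-1}]' 45
python3 tr.py 11; python3 st.py .015,0,.09,14 .015,0.16,.11,14
```

```text
t: 25.8
tool_pos: [0.4514, 0.1434, 0.1131]
orientation: [-0.522, 2.759, 0.083]
force: [-0.7, -0.5, -0.3]
opening: 0.0151
rim y -0.066 133 x [0.0191 0.0219 0.0922 0.1405]
rim y -0.054 18 x [0.0088 0.0157 0.0216 0.142 ]
rim y -0.042 52 x [0.0183 0.0186 0.0961 0.141 ]
rim y -0.03 22 x [0.0179 0.0182 0.082  0.141 ]
rim y -0.018 11 x [0.0181 0.0183 0.0207 0.1406]
rim y -0.006 10 x [0.0173 0.0177 0.0211 0.027 ]
rim y 0.006 10 x [0.0176 0.0177 0.0203 0.023 ]
rim y 0.018 6 x [0.0177 0.0178 0.0202 0.0225]
rim y 0.054 58 x [0.0184 0.0195 0.0454 0.0687]
cup 57 [0.081 0.097 0.116] -0.036 0.085
tip rack 0.0294 0.0004 0.0745 origin -0.0963 0.0012 0.1305 nose down 12.7 yaw 21.34
q [ 0.14 -0.53  2.29  0.08  1.05 -1.83]
op 0.0161
.015,0,.09,14 [ 0.13 -0.57  2.28  0.08  1.13 -1.84] 0.0
delta mm [  6.8  -1.2 -21.6] twist [-0.005  0.022 -0.003] tcp [0.4512 0.1434 0.1126] axes x [-0.878 -0.346 -0.33 ] z [ 0.309  0.117 -0.944] F [ 0.96 -0.04  0.53] t 25.85
.015,0.16,.11,14 [ 0.59 -0.51  2.2  -0.07  1.14 -1.34] 0.0
delta mm [  0.6 158.7 -41.3] twist [-0.005  0.022 -0.003] tcp [0.4512 0.1434 0.1126] axes x [-0.878 -0.346 -0.33 ] z [ 0.309  0.117 -0.944] F [ 0.96 -0.04  0.53] t 25.85
```

```bash
python3 -m pendant '[{"translation":[-2,0,-7],"twist":[0,0,0],"grip":-1},{"translation":[4,0,-8],"twist":[0,0,0],"grip":-1},{"translation":[4,0,-8],"twist":[0,0.02,0],"grip":-1},{"translation":[4,0,-8],"twist":[0,0,0],"grip":-1},{"translation":[0,20,-3],"twist":[0,0,0],"grip":-1},{"translation":[0,25,-3],"twist":[0,0,0],"grip":-1},{"translation":[0,25,-3],"twist":[0,0,0],"grip":-1},{"translation":[0,25,-3],"twist":[0,0,0],"grip":-1},{"translation":[0,25,0],"twist":[0,0,0],"grip":-1},{"translation":[0,20,0],"twist":[0,0,0],"grip":-1}]' 45
python3 st.py .015,0.165,.11,14,16.9 .095,0.16,.12,5,16.9
```

```text
t: 26.85
tool_pos: [0.3754, 0.2663, 0.1536]
orientation: [-0.516, 2.784, 0.076]
force: [0.5, -0.9, -2.1]
opening: 0.0161
tip rack 0.0034 0.1417 0.1128 origin -0.121 0.1434 0.1717 nose down 14.0 yaw 20.92
q [ 0.56 -0.57  2.24 -0.07  1.16 -1.36]
op 0.0161
.015,0.165,.11,14,16.9 [ 0.65 -0.47  2.18 -0.12  1.14 -1.18] 0.0
delta mm [-10.2  31.7   6.2] twist [ 0.018 -0.     0.069] tcp [0.3754 0.2663 0.1536] axes x [-0.888 -0.342 -0.309] z [ 0.29   0.107 -0.951] F [ 0.46 -0.87 -2.14] t 26.85
.095,0.16,.12,5,16.9 [ 0.64 -0.38  2.17 -0.2   0.91 -1.14] 0.0
delta mm [-78.9  28.   38. ] twist [ 0.024 -0.157  0.067] tcp [0.3754 0.2663 0.1536] axes x [-0.888 -0.342 -0.309] z [ 0.29   0.107 -0.951] F [ 0.46 -0.87 -2.14] t 26.85
```

```bash
python3 -m pendant '[{"translation":[0,16,0],"twist":[0.01,0,0.03],"grip":-1},{"translation":[0,16,0],"twist":[0.01,0,0.03],"grip":-1},{"translation":[-14,0,5],"twist":[0,0,0.01],"grip":-1},{"translation":[-14,0,5],"twist":[0,-0.03,0],"grip":-1},{"translation":[-14,0,6],"twist":[0,-0.03,0],"grip":-1},{"translation":[-14,0,6],"twist":[0,-0.03,0],"grip":-1},{"translation":[-14,0,6],"twist":[0,-0.03,0],"grip":-1},{"translation":[-8,0,6],"twist":[0,-0.03,0],"grip":-1},{"translation":[0,0,0],"twist":[0,0,0],"grip":-1},{"translation":[0,0,0],"twist":[0,0,0],"grip":-1}]' 45
python3 st.py  .0929,0.1578,.11,0,16.9
```

```text
t: 27.85
tool_pos: [0.4448, 0.326, 0.1516]
orientation: [-0.394, 2.65, 0.092]
force: [-0.8, -0.4, -0.3]
opening: 0.0159
tip rack 0.0943 0.163 0.1292 origin -0.0372 0.1739 0.1686 nose down 5.3 yaw 16.89
q [ 0.65 -0.38  2.16 -0.19  0.94 -1.14]
op 0.0159
.0929,0.1578,.11,0,16.9 [ 0.66 -0.43  2.28 -0.27  0.78 -1.06] 0.0
delta mm [16.  -5.2 26.3] twist [-0.001 -0.092  0.001] tcp [0.4448 0.326  0.1516] axes x [-0.855 -0.26  -0.449] z [ 0.43   0.13  -0.893] F [-0.85 -0.4  -0.29] t 27.85
```

Now level it above the rest and measure the real hook in the hand with both fixed cameras.

```bash
python3 -m pendant '[{"translation":[4,-2,5],"twist":[0,-0.03,0],"grip":-1},{"translation":[4,-2,5],"twist":[0,-0.03,0],"grip":-1},{"translation":[4,-1,5],"twist":[0,-0.03,0],"grip":-1},{"translation":[3,0,5],"twist":[0,0,0],"grip":-1},{"translation":[0,0,3],"twist":[0,0,0],"grip":-1},{"translation":[0,0,0],"twist":[0,0,0],"grip":-1},{"translation":[0,0,0],"twist":[0,0,0],"grip":-1},{"translation":[0,0,0],"twist":[0,0,0],"grip":-1},{"translation":[0,0,0],"twist":[0,0,0],"grip":-1},{"translation":[0,0,0],"twist":[0,0,0],"grip":-1}]' 45
python3 st.py  .0929,0.1578,.11,0,16.9
cat > hk.py <<'E'
from plant import robot
from kin import *
import sys
k=sys.argv[1]; zc=float(sys.argv[2])
for n in('top','scene'):
    i=robot.camera_info(n); p,d=robot.read_camera(n); np.savez(n+k+'.npz',p=p,d=d,M=i['cam_to_world'])
    C=cloud(n,k); p=p.astype(int)
    c0=np.array([.4335,.317]); w=np.array([np.cos(np.radians(16.9)),np.sin(np.radians(16.9))])
    q=C[...,:2]-c0; t=q@w; s=q@[-w[1],w[0]]; z=C[...,2]
    m=(d>0)&(abs(s)<.02)&(t>.04)&(t<.17)&(abs(z-zc)<.03)&(p[...,0]-p[...,2]<20)
    print(n,m.sum(),"max t",t[m].max().round(4))
    for a in np.arange(.05,.16,.015):
        kk=m&(abs(t-a)<.0075)
        if kk.sum()>3: print(a.round(3),kk.sum(),"s",np.median(s[kk]).round(4),"z",np.median(z[kk]).round(4))
E
python3 hk.py 20 .14
python3 -c "
from h import *
p=load('top',20)[0]; cv2.imwrite('pics/t20.png',cv2.resize(p[225:325,130:280,::-1],None,fx=5,fy=5,interpolation=cv2.INTER_CUBIC))"
```

```text
t: 28.85
tool_pos: [0.4453, 0.3212, 0.1277]
orientation: [-0.378, 2.561, 0.109]
force: [-0.1, -0.5, -0.7]
opening: 0.0158
tip rack 0.0945 0.158 0.1166 origin -0.0399 0.1694 0.1439 nose down 0.1 yaw 16.81
q [ 0.66 -0.43  2.27 -0.27  0.8  -1.06]
op 0.0158
.0929,0.1578,.11,0,16.9 [ 0.66 -0.43  2.28 -0.27  0.78 -1.06] 0.0
delta mm [ 5.  -0.6  5. ] twist [-0.    -0.002 -0.002] tcp [0.4453 0.3212 0.1277] axes x [-0.813 -0.245 -0.528] z [ 0.506  0.153 -0.849] F [-0.08 -0.52 -0.71] t 28.85
top 202 max t 0.143
0.05 21 s 0.0008 z 0.14
0.065 31 s 0.0004 z 0.1381
0.08 31 s 0.0007 z 0.1367
0.095 31 s 0.0011 z 0.1352
0.11 30 s 0.0002 z 0.1338
0.125 29 s -0.0011 z 0.1322
0.14 29 s 0.0025 z 0.1305
scene 93 max t 0.1354
0.05 16 s -0.0016 z 0.138
0.065 22 s -0.0033 z 0.1371
0.08 22 s -0.0014 z 0.1362
0.095 20 s -0.002 z 0.1341
0.11 9 s -0.0008 z 0.1349
```

View pics/t20.png

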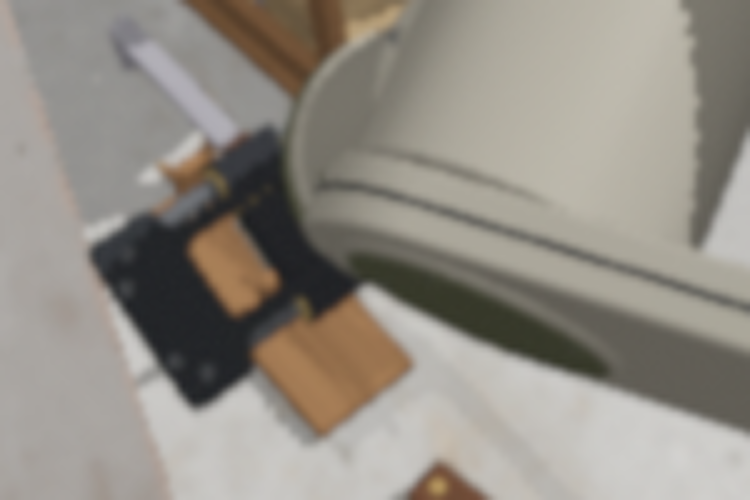

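The crop shows the hook in the hand over the rest, blade at (125,35). Depth gives it about 6° nose-down in the grip, laterally within 1 mm. I'll lean the hand 6° further and lower it.

```bash
python3 -m pendant '[{"translation":[0,0,0],"twist":[0,-0.035,0],"grip":-1},{"translation":[0,0,0],"twist":[0,-0.035,0],"grip":-1},{"translation":[0,0,0],"twist":[0,-0.035,0],"grip":-1},{"translation":[6,0,7],"twist":[0,0,0],"grip":-1},{"translation":[6,0,7],"twist":[0,0,0],"grip":-1},{"translation":[6,0,7],"twist":[0,0,0],"grip":-1},{"translation":[6,0,7],"twist":[0,0,0],"grip":-1},{"translation":[3,0,3],"twist":[0,0,0],"grip":-1},{"translation":[0,0,0],"twist":[0,0,0],"grip":-1},{"translation":[0,0,0],"twist":[0,0,0],"grip":-1}]' 45
python3 hk.py 21 .11
python3 -c "
from plant import robot
from h import *
s=robot.read_state(); go(s,grasp=[.4335,.317,.080],R=toolR(16.9,38));go(s,grasp=[.4335,.317,.061],R=toolR(16.9,38)); print(s['q'].round(2))"
```

```text
t: 29.95
tool_pos: [0.4434, 0.3204, 0.0827]
orientation: [-0.362, 2.458, 0.125]
force: [0.4, -0.6, -0.2]
opening: 0.0161
top 204 max t 0.1428
0.05 28 s -0.0013 z 0.099
0.065 32 s 0.0007 z 0.0981
0.08 33 s 0.0002 z 0.0987
0.095 29 s 0.0011 z 0.0987
0.11 30 s -0.0005 z 0.0996
0.125 30 s -0.0002 z 0.0987
0.14 22 s 0.0016 z 0.098
scene 119 max t 0.1416
0.05 21 s -0.0013 z 0.0986
0.065 23 s -0.0029 z 0.0983
0.08 20 s -0.001 z 0.0973
0.095 21 s -0.0022 z 0.0984
0.11 9 s -0.0012 z 0.0979
0.125 10 s -0.0007 z 0.0984
0.14 15 s -0.0024 z 0.097
delta mm [10.4 -0.5 14.9] twist [-0.001 -0.001 -0.002] tcp [0.4436 0.3206 0.0832] axes x [-0.755 -0.227 -0.615] z [ 0.589  0.178 -0.788] F [ 0.56  0.02 -1.56] t 30.05
delta mm [22.  -0.5 29.9] twist [-0.001 -0.001 -0.002] tcp [0.4436 0.3206 0.0832] axes x [-0.755 -0.227 -0.615] z [ 0.589  0.178 -0.788] F [ 0.56  0.02 -1.56] t 30.05
[ 0.7  -0.43  2.4  -0.45  0.59 -0.86]
```

```bash
python3 -m pendant '[{"translation":[2.6,0,3.5],"twist":[0,0,0],"grip":-1},{"translation":[2.6,0,3.5],"twist":[0,0,0],"grip":-1},{"translation":[2.6,0,3.5],"twist":[0,0,0],"grip":-1},{"translation":[2.6,0,3.5],"twist":[0,0,0],"grip":-1},{"translation":[2.6,0,3.5],"twist":[0,0,0],"grip":-1},{"translation":[2.6,0,3.5],"twist":[0,0,0],"grip":-1},{"translation":[2,0,3],"twist":[0,0,0],"grip":-1},{"translation":[1,0,2],"twist":[0,0,0],"grip":-1},{"translation":[0,0,0],"twist":[0,0,0],"grip":-1},{"translation":[0,0,0],"twist":[0,0,0],"grip":-1}]' 45
python3 hk.py 22 .07
python3 -c "
from plant import robot
from h import *
s=robot.read_state(); go(s,grasp=[.4335,.317,.061],R=toolR(16.9,38)); print(s['q'].round(2))"
```

```text
t: 31.05
tool_pos: [0.4455, 0.3215, 0.0494]
orientation: [-0.362, 2.456, 0.126]
force: [-0.1, -0.5, -0.2]
opening: 0.0158
top 206 max t 0.1428
0.05 18 s 0.0016 z 0.0647
0.065 32 s 0.0001 z 0.0653
0.08 28 s 0.0011 z 0.0654
0.095 39 s 0.0008 z 0.0648
0.11 34 s 0.0008 z 0.0658
0.125 30 s 0.0003 z 0.0656
0.14 25 s 0.0025 z 0.0654
scene 88 max t 0.108
0.05 17 s -0.0033 z 0.0651
0.065 22 s -0.0002 z 0.0641
0.08 21 s 0.0006 z 0.0626
0.095 22 s -0.0016 z 0.0658
0.11 6 s -0.0011 z 0.0652
delta mm [ 3.1 -0.8  2.1] twist [-0.     0.001 -0.003] tcp [0.4456 0.3215 0.0496] axes x [-0.754 -0.226 -0.616] z [ 0.59   0.179 -0.787] F [ 0.6   0.61 -1.09] t 31.15
[ 0.7  -0.34  2.41 -0.52  0.5  -0.78]
```

```bash
python3 -m pendant '[{"translation":[0.8,0,1],"twist":[0,0,0],"grip":-1},{"translation":[0.5,0,0.6],"twist":[0,0,0],"grip":-1},{"translation":[0,0,0],"twist":[0,0,0],"grip":-1},{"translation":[0,0,0],"twist":[0,0,0],"grip":-0.2},{"translation":[0,0,0],"twist":[0,0,0],"grip":0.2},{"translation":[0,0,0],"twist":[0,0,0],"grip":0.5},{"translation":[0,0,0],"twist":[0,0,0],"grip":0.5},{"translation":[0,0,0],"twist":[0,0,0],"grip":0.5},{"translation":[0,0,0],"twist":[0,0,0],"grip":0.5},{"translation":[0,0,0],"twist":[0,0,0],"grip":0.5}]' 10
python3 hk.py 23 .063
```

```text
t: 32.15
tool_pos: [0.4465, 0.3225, 0.0492]
orientation: [-0.361, 2.452, 0.129]
force: [-0.2, -0.3, -0.1]
opening: 0.0669
top 199 max t 0.1437
0.05 15 s 0.0005 z 0.0643
0.065 29 s 0.0013 z 0.0642
0.08 29 s 0.0009 z 0.0637
0.095 36 s 0.0009 z 0.0632
0.11 33 s 0.0004 z 0.0635
0.125 28 s 0.001 z 0.0635
0.14 29 s 0.0038 z 0.0625
scene 85 max t 0.1086
0.05 15 s -0.0023 z 0.0642
0.065 22 s -0.0021 z 0.0632
0.08 21 s -0.0003 z 0.0628
0.095 19 s -0.0008 z 0.0628
0.11 8 s 0.0013 z 0.0627
```

Seated at the original height. Retreating straight up.

```bash
python3 -m pendant '[{"translation":[-3,0,-4],"twist":[0,0,0],"grip":0.5},{"translation":[-6,0,-8],"twist":[0,0,0],"grip":0.5},{"translation":[-10,0,-13],"twist":[0,0,0],"grip":0.5},{"translation":[-12,0,-16],"twist":[0,0,0],"grip":0.5},{"translation":[-12,0,-16],"twist":[0,0,0],"grip":0.5},{"translation":[-12,0,-16],"twist":[0,0,0],"grip":0.5},{"translation":[-12,0,-16],"twist":[0,0,0],"grip":0.5},{"translation":[-12,0,-16],"twist":[0,0,0],"grip":0.5},{"translation":[0,0,0],"twist":[0,0,0],"grip":0.5},{"translation":[0,0,0],"twist":[0,0,0],"grip":0.5}]'
python3 hk.py 24 .063; python3 tr.py 25
python3 - <<'E'
from kin import *
from plant import robot
i=robot.camera_info('wrist'); w,_=robot.read_camera('wrist')
C0=cloud("scene",0);C1=cloud("scene","25");d=load("scene",25)[1]
for n,(u,v) in dict(jar=(287,243),beaker=(273,295)).items(): print(n,C0[v,u].round(3),C1[v,u].round(3))
a=load("scene",25)[0][75:225,200:400]
a=cv2.resize(a,(533,400),interpolation=cv2.INTER_CUBIC); w=cv2.resize(w,None,fx=.5,fy=.5)
o=np.zeros((592,533,3),np.uint8);o[:400]=a;o[400:,:256]=w; cv2.imwrite("pics/final.png",o[...,::-1])
E
```

```text
t: 33.25
tool_pos: [0.4424, 0.3223, 0.192]
orientation: [-0.364, 2.451, 0.135]
force: [-0.4, -0.6, -1.3]
opening: 0.07
top 31 max t 0.1426
0.125 10 s 0.0008 z 0.0644
0.14 21 s 0.0019 z 0.0634
scene 85 max t 0.1086
0.05 16 s -0.0024 z 0.0646
0.065 19 s -0.0008 z 0.0621
0.08 24 s -0.0001 z 0.0625
0.095 17 s -0.0009 z 0.0616
0.11 9 s 0.0044 z 0.062
rim y -0.066 137 x [0.019  0.0206 0.0918 0.1408]
rim y -0.054 20 x [0.0134 0.0175 0.0788 0.1426]
rim y -0.042 57 x [0.0187 0.019  0.0959 0.1397]
rim y -0.03 17 x [0.0183 0.0184 0.0844 0.1419]
rim y -0.018 14 x [0.0178 0.018  0.0212 0.1413]
rim y -0.006 8 x [0.0183 0.0185 0.0198 0.0228]
rim y 0.006 7 x [0.0177 0.0177 0.0199 0.0216]
rim y 0.018 9 x [0.0181 0.0181 0.0195 0.0221]
rim y 0.03 7 x [0.0179 0.0179 0.0201 0.0226]
rim y 0.042 10 x [0.0171 0.0171 0.0195 0.0224]
rim y 0.054 60 x [0.018  0.0198 0.0447 0.0686]
cup 56 [0.082 0.097 0.115] -0.036 0.083
jar [ 0.625 -0.032  0.075] [ 0.625 -0.032  0.076]
beaker [ 0.601 -0.165  0.076] [ 0.601 -0.165  0.075]
```

View pics/final.png

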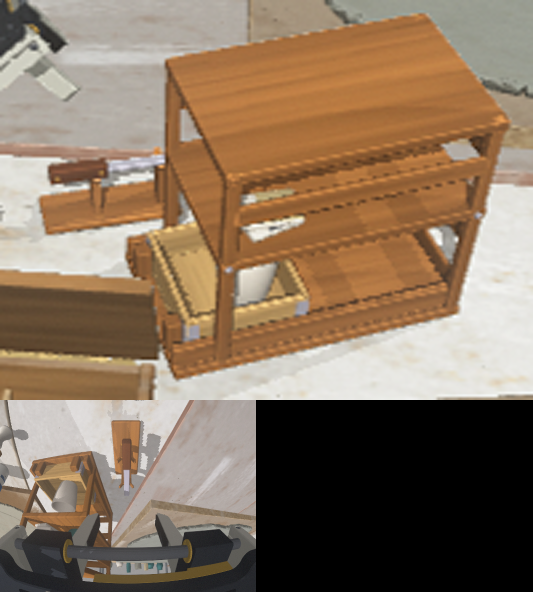

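The final view shows the tray flush against both stops with the cup standing in it, the hook in its rest with the handle at (78,172), and the hand clear. Handing in.

```bash
python3 -c "
from plant import robot
print(robot.close_job())"
```

```text
the job is handed in; nothing more can be done
None
```

I drew the tray to the front stops with the hook, put the hook back in its rest and handed the job in at about 33.5 s. `close_job` gives no verdict, so what follows rests on my own last checks.

- **Tray:** the depth readings put its front edge 17 to 19 mm behind the rack's front edge across its whole width, where 17 is flush with the stops. It is square, and it stopped moving under a further slight pull. The pull readings were about 3 to 4 N while sliding and 7 N at most against the stops.
- **Cup:** it stands in the rear half of the tray and looks upright in the final picture.
- **Hook:** it lies released in its rest at its original height (shank top 62 to 65 mm, 63 expected). It is within about 2 mm of its original line and end position.
- **Jar and beaker:** both read within 1 mm of where they started. I did not re-measure the stamp, but the arm never went low near it.

**Two things differed from the plan:**
- The arm could not reach the drawn position with the shank level. I let the hand come upright during the draw, so the hook tilted to about 13° nose-down by the calculation.
- The hook slipped about 6° nose-down in the grip. I measured this above the rest and corrected it before setting the hook down.

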